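# Load and start the basket agitator

## Task

Hang every basket that is on the bench by its bail on a hook of the rack, one to a hook, and push the yellow-handled key's blade fully home in the console's slot. With everything loaded, twist the start knob clockwise to its stop, hold it there for two seconds and let go so that it springs back, leaving the key in until it has; then take the key out and lay it flat in the cream tray. Leave the baskets hanging and do not disturb the glassware and bottles.

Things in the scene. Friction and masses are not known exactly. Their poses are not given: they have to be found in the camera images.
- basket_blue: immersion basket, blue grip tab; may be absent. Open steel box 46 (x) x 76 (y) x 36 mm high, 140 g, with a rigid bail: uprights at y = +-36.5 mm and a level bar (6.4 mm thick) along y, underside 83 mm above the base; opening under it 67 wide, 46 high. Plastic grip tab 12 (x) x 26 (y) mm on the bar's middle, from 89 to 118 mm above the base: pinch it along x. Origin: centre of the underside, z up
- basket_blue_bail (a point): middle of the underside of the blue basket's bail bar, 82.8 mm above its base; it rests on the hook's rod when hung
- basket_red: immersion basket, red grip tab; may be absent. Open steel box 46 (x) x 76 (y) x 36 mm high, 140 g, with a rigid bail: uprights at y = +-36.5 mm and a level bar (6.4 mm thick) along y, underside 83 mm above the base; opening under it 67 wide, 46 high. Plastic grip tab 12 (x) x 26 (y) mm on the bar's middle, from 89 to 118 mm above the base: pinch it along x. Origin: centre of the underside, z up
- basket_red_bail (a point): middle of the underside of the red basket's bail bar, 82.8 mm above its base; it rests on the hook's rod when hung
- basket_green: immersion basket, green grip tab; may be absent. Open steel box 46 (x) x 76 (y) x 36 mm high, 140 g, with a rigid bail: uprights at y = +-36.5 mm and a level bar (6.4 mm thick) along y, underside 83 mm above the base; opening under it 67 wide, 46 high. Plastic grip tab 12 (x) x 26 (y) mm on the bar's middle, from 89 to 118 mm above the base: pinch it along x. Origin: centre of the underside, z up
- basket_green_bail (a point): middle of the underside of the green basket's bail bar, 82.8 mm above its base; it rests on the hook's rod when hung
- basket_black: immersion basket, black grip tab; may be absent. Open steel box 46 (x) x 76 (y) x 36 mm high, 140 g, with a rigid bail: uprights at y = +-36.5 mm and a level bar (6.4 mm thick) along y, underside 83 mm above the base; opening under it 67 wide, 46 high. Plastic grip tab 12 (x) x 26 (y) mm on the bar's middle, from 89 to 118 mm above the base: pinch it along x. Origin: centre of the underside, z up
- basket_black_bail (a point): middle of the underside of the black basket's bail bar, 82.8 mm above its base; it rests on the hook's rod when hung
- hook_rack: fixed rack: white base plate 120 x 260 x 12 mm, two posts, and a dark crossbar 20 x 340 x 24 mm (in the rack's frame at x = +30 mm, top 236 mm above the bench) carrying four steel hooks 100 mm apart that point along the rack's -x (to the robot). Origin: centre of the base's underside, z up
- hook_1 (a point): hook 1 of 4 (1 is rightmost seen from the robot): point on top of the 8 mm rod at the lowest point of its seat, 228 mm above the bench; axes as the rack. The seat dips 6 mm, the upturned tip ends 26 mm in front of it (to -x) and its top is 14 mm above this point; the crossbar's face is 60 mm behind it (+x). A basket hangs here with its bar along the rack's y
- hook_2 (a point): hook 2 of 4 (1 is rightmost seen from the robot): point on top of the 8 mm rod at the lowest point of its seat, 228 mm above the bench; axes as the rack. The seat dips 6 mm, the upturned tip ends 26 mm in front of it (to -x) and its top is 14 mm above this point; the crossbar's face is 60 mm behind it (+x). A basket hangs here with its bar along the rack's y
- hook_3 (a point): hook 3 of 4 (1 is rightmost seen from the robot): point on top of the 8 mm rod at the lowest point of its seat, 228 mm above the bench; axes as the rack. The seat dips 6 mm, the upturned tip ends 26 mm in front of it (to -x) and its top is 14 mm above this point; the crossbar's face is 60 mm behind it (+x). A basket hangs here with its bar along the rack's y
- hook_4 (a point): hook 4 of 4 (1 is rightmost seen from the robot): point on top of the 8 mm rod at the lowest point of its seat, 228 mm above the bench; axes as the rack. The seat dips 6 mm, the upturned tip ends 26 mm in front of it (to -x) and its top is 14 mm above this point; the crossbar's face is 60 mm behind it (+x). A basket hangs here with its bar along the rack's y
- console: fixed white control console, 160 (x) x 240 (y) x 85 mm high, front face at its x = -80 mm looking to -x; in front of the slot a dark docking step 85 mm deep (x -165 to -80 mm), 90 mm wide, 40 mm high, on which the key's handle rests and slides. Origin: centre of the underside, z up
- slot (a point): centre of the mouth of the key slot in the console's front face, between two orange lines, 50 mm above the bench and 10 mm above the step; axes as the console: the key goes in along +x. Slot 32 mm wide (y), 9 mm high, 52 mm deep. Fully home = the key's handle stops against the front face
- start_knob (a joint): angle of the black spring-return start knob on the console's top, rad: 0 at rest, grows clockwise seen from above, stop at 1.2. Spring torque 0.025 N m at rest rising to 0.145 N m at the stop; let go, it returns to 0 in under 1 s
- knob_grip (a point): centre of the knob's bar grip, on the vertical turning axis, 28.5 mm above the console's top (113.5 mm above the bench); the bar is 46 mm along this point's x, 14 mm thick along y and reaches from 16 mm below to 14 mm above this point; x and y turn with the knob; a round skirt of 48 mm diameter lies under the bar
- key_blade: key: yellow handle block 50 (x) x 40 (y) x 20 mm high with a flat steel blade 4 mm thick, 24 mm wide, projecting 40 mm from the handle's +x end at mid height (10 mm); 80 g, lies flat. Origin: centre of the handle's underside; blade points along +x
- key_shoulder (a point): middle of the handle's +x end face, where the blade begins (25 mm ahead of the key's origin, 10 mm up)
- key_tray: fixed cream tray 150 (x) x 120 (y) x 12 mm, walls and floor 4 mm thick. Origin: centre of the underside
- flask_a: bystander, leave alone: glass conical flask with dark liquid, 64 mm wide, 92 mm high, loose; origin: centre of the underside
- reagent: bystander, leave alone: amber bottle, 64 mm wide, 130 mm high, loose; origin: centre of the underside
- jar: bystander, leave alone: white jar with blue cap, 60 mm wide, 70 mm high, loose; origin: centre of the underside
Not all that is in view belongs to the job. What is shaped like the basket_black but purple is not meant. Of the things that look like the key_tray, take the one that is nearest to the robot's base at the start.

How it is judged:
On the way, in this order (a step that is already met when the one before it is completed fails the run):
1. every basket hangs free on a hook and the key is fully home in the slot ((distance between basket_blue_bail and hook_1 below 0.02 m or distance between basket_blue_bail and hook_2 below 0.02 m or distance between basket_blue_bail and hook_3 below 0.02 m or distance between basket_blue_bail and hook_4 below 0.02 m) and contact force between each of basket_blue, basket_red, basket_green, basket_black and hook_rack above 0.2 N and contact force between each of basket_blue, basket_red, basket_green, basket_black and the fingers below 0.1 N and angle between each of basket_blue, basket_red, basket_green, basket_black's own z axis and vertical below 0.35 rad and (distance between basket_red_bail and hook_1 below 0.02 m or distance between basket_red_bail and hook_2 below 0.02 m or distance between basket_red_bail and hook_3 below 0.02 m or distance between basket_red_bail and hook_4 below 0.02 m) and (distance between basket_green_bail and hook_1 below 0.02 m or distance between basket_green_bail and hook_2 below 0.02 m or distance between basket_green_bail and hook_3 below 0.02 m or distance between basket_green_bail and hook_4 below 0.02 m) and (distance between basket_black_bail and hook_1 below 0.02 m or distance between basket_black_bail and hook_2 below 0.02 m or distance between basket_black_bail and hook_3 below 0.02 m or distance between basket_black_bail and hook_4 below 0.02 m) and x of key_shoulder in the frame of slot between -0.005 and 0.005 m and y of key_shoulder in the frame of slot between -0.01 and 0.01 m and z of key_shoulder in the frame of slot between -0.006 and 0.006 m and angle between the x axis of key_blade and the x axis of slot, either way round below 0.2 rad), for 0.2 s.
2. with all that so, the start knob is twisted to its stop and held there (all of step 1 and value of joint start_knob above 1.1 rad), for 1.5 s.
3. the knob has been let go and has sprung back, the key still home (value of joint start_knob below 0.1 rad and contact force between start_knob and the fingers below 0.1 N and x of key_shoulder in the frame of slot between -0.005 and 0.005 m and y of key_shoulder in the frame of slot between -0.01 and 0.01 m and z of key_shoulder in the frame of slot between -0.006 and 0.006 m and angle between the x axis of key_blade and the x axis of slot, either way round below 0.2 rad), for 0.2 s.
At the end, for the whole second after the job is handed in: Every basket present hangs on a hook (middle of the bail bar within 20 mm of the hook's seat, tilted less than 0.35 rad), the knob is back at rest (under 0.1 rad), and the key lies flat (within 0.2 rad) on the tray's floor, released and at rest ((distance between basket_blue_bail and hook_1 below 0.02 m or distance between basket_blue_bail and hook_2 below 0.02 m or distance between basket_blue_bail and hook_3 below 0.02 m or distance between basket_blue_bail and hook_4 below 0.02 m) and contact force between each of basket_blue, basket_red, basket_green, basket_black and hook_rack above 0.2 N and contact force between each of basket_blue, basket_red, basket_green, basket_black and the fingers below 0.1 N and angle between each of basket_blue, basket_red, basket_green, basket_black's own z axis and vertical below 0.35 rad and (distance between basket_red_bail and hook_1 below 0.02 m or distance between basket_red_bail and hook_2 below 0.02 m or distance between basket_red_bail and hook_3 below 0.02 m or distance between basket_red_bail and hook_4 below 0.02 m) and (distance between basket_green_bail and hook_1 below 0.02 m or distance between basket_green_bail and hook_2 below 0.02 m or distance between basket_green_bail and hook_3 below 0.02 m or distance between basket_green_bail and hook_4 below 0.02 m) and (distance between basket_black_bail and hook_1 below 0.02 m or distance between basket_black_bail and hook_2 below 0.02 m or distance between basket_black_bail and hook_3 below 0.02 m or distance between basket_black_bail and hook_4 below 0.02 m) and value of joint start_knob below 0.1 rad and x of key_blade in the frame of key_tray between -0.07 and 0.07 m and y of key_blade in the frame of key_tray between -0.055 and 0.055 m and z of key_shoulder in the frame of key_tray between 0.01 and 0.02 m and angle between the z axis of key_blade and the z axis of key_tray, either way round below 0.2 rad and linear speed of key_blade below 0.03 m/s and linear speed of each of basket_blue, basket_red, basket_green, basket_black below 0.06 m/s); the robot touches nothing.
It fails at once if the flask_a is disturbed (moved over 40 mm or tipped) (distance of flask_a from where it was at the start of the episode above 0.04 m or angle between flask_a's own z axis and vertical above 0.5 rad).
It fails at once if the reagent is disturbed (moved over 40 mm or tipped) (distance of reagent from where it was at the start of the episode above 0.04 m or angle between reagent's own z axis and vertical above 0.5 rad).
It fails at once if the jar is disturbed (moved over 40 mm or tipped) (distance of jar from where it was at the start of the episode above 0.04 m or angle between jar's own z axis and vertical above 0.5 rad).
Of basket_blue, basket_red, basket_green, basket_black only 3 to 4 are there at a start; the rules pass over those that are not, and their reading is None.
At some moment in a run one of key_blade may be knocked a few centimetres aside while the robot is not near it.
It also fails if it takes over 210 s, if anything falls off the work surface, if the arm or the gripper's body presses on something with over 40 N, if the wrist force passes 120 N, or if a joint passes its speed limit or range.

## Robot

A 6-joint arm with a two-finger parallel gripper is mounted at the origin on the work surface. World frame = base frame: x ahead of the robot, y to its left, z up, the work surface at z = 0. Lengths are in m, angles in rad, forces in N, time in s.
With the tool pointing down it reaches from about 0.2 to 0.875 m from the base axis. Payload 3.4 kg.
Tool frame: the origin (TCP) lies midway between the tips of the shut fingers; the grasp point (between the pads) lies 19 mm behind it (env.tcp_to_grasp is the distance from the TCP to the grasp point, in m); z points along the fingers, y is the direction in which the jaws open and shut (so a half turn about z gives the same grasp; the last joint's range is limited). The gripper opens to 94 mm and grips with 3 to 60 N. Pads are 16 mm wide; open, the fingers measure 119 mm over their backs; the gripper's body (75 mm by 177 mm) begins 78 mm behind the grasp point.
Start: joints at [-1.432, 0.276, 1.505, -0, 1.361, -0.121], TCP at [0.148, -0.556, 0.205] pointing down, gripper open.
Joint ranges: [-2.89, 2.89], [-0.75, 2.08], [0.22, 2.7], [-1.18, 4.32], [0.11, 2.71], [-2.7, 2.7]. Speed limits (rad/s): [2.57, 2.57, 3.14, 3.14, 3.14, 3.14].

## Interface

Orientations are given as [roll, pitch, yaw] about the fixed x, y, z axes, in that order (R = Rz(yaw) Ry(pitch) Rx(roll)).
In Python, from bench import env gives the robot as it stands.
- The arm moves only by the tool arm_command, never from a script. Its argument "motion" is a list of rows, each an object of numbers: "wx", "wy", "wz": the turn, a rotation vector about the tool's x, y, z in units of 180 degrees (1.0 is 180 degrees); "tx", "ty", "tz": the shift along the tool's x, y, z in units of 0.4 m (1.0 is 0.4 m); "gripper": the opening, from -1 (shut) to 1 (fully open). In form: [{"wx": .., "wy": .., "wz": .., "tx": .., "ty": .., "tz": .., "gripper": ..}, ...]. A call has 1 to 20 rows; each row is the pose to reach, as a shift and turn from the pose commanded when the call began, along the tool's axes at that moment, turning the shorter way round; what a row does not reach only later rows make up. A row lasts 1/10 s, in which the tool goes at most 50 mm and 8.59 degrees, less where a joint would pass 70% of its speed; a pose out of reach is approached as far as the arm can. A call with a number of a shift or a turn outside -1 to 1 is refused whole. A call with a gripper value outside its range is refused whole. The fingers move at their own pace and stop on an object; the grip force is fixed at half the most. Time passes only in rows, so rows that repeat a pose let the fingers close. It gives the time, the measured TCP pose, the force and the opening at its end, in the units of the state.
- env.get_obs(): the state, without advancing time (a new reading comes with each control period).
- env.read_camera(name): name is "side" or "top" or "wrist"; returns (picture, depth): 420x560x3 uint8, red, green, blue; 420x560 float32, m along the optical axis (not along the pixel's ray), 0 where there is no reading.
- env.calibration(name): a dict with "fx", "fy", "cx", "cy" (pixels), "extrinsics" (4x4, takes a point from camera to world coordinates). Camera axes: x right, y down, z forward; pixel columns grow to the right and rows downward; lengths in m; the calibration is good to about 2 mm. A picture is of the moment at which its call begins: read the wrist's pose just before it. calibration takes no time and is no camera call; for the wrist camera it gives the pose at the moment of the call.
- env.finish_job(): hands the job in, once; it reports no verdict.
The state is a dict: "clock": time; "joint_positions": joint angles; "dq": joint speeds; "effort": joint torques, N m; "tool_pos": TCP position; "eef_rot": TCP orientation; "ft_force": force on the tool from outside, world axes, zero at the start; "ft_torque": the same for the moment, N m; "opening": finger opening in m.
Only numpy, scipy, OpenCV 4.12 (cv2) and the standard library are available. Lean on these libraries where they do the work, as an engineer would, in place of code of your own. Each camera call takes 0.05 s, during which the arm holds its last target.

## Working session

There is one attempt and no reset: what is moved stays moved. The work goes in short steps, Python scripts to look and compute and a tool call to move; the robot and the scene stay as the last step left them, time stands still between calls to the robot, and variables do not carry over. Pictures are saved under pics/ and viewed, and the job is handed in when it is done.

Besides the shell and the picture viewer there is one more tool, called after "Request:" as name(argument=value, ...), one argument or row to a line, values as JSON. arm_command: Moves the arm, as the interface text tells. Shifts and turns lie within -1 to 1; 1 stands for 0.4 m of shift or 180 degrees of turn. Its arguments: {"type":"object","properties":{"motion":{"type":"array","items":{"type":"object","properties":{"wx":{"type":"number","minimum":-1,"maximum":1},"wy":{"type":"number","minimum":-1,"maximum":1},"wz":{"type":"number","minimum":-1,"maximum":1},"tx":{"type":"number","minimum":-1,"maximum":1},"ty":{"type":"number","minimum":-1,"maximum":1},"tz":{"type":"number","minimum":-1,"maximum":1},"gripper":{"type":"number"}}}}},"required":["motion"]}

```bash
ls; mkdir -p pics; python3 - <<'E'
from bench import env
import cv2, numpy as np
o=env.get_obs()
for k in o: print(k,np.round(o[k],4))
print(env.tcp_to_grasp)
for n in ["side","top","wrist"]:
    p,d=env.read_camera(n)
    cv2.imwrite(f"pics/{n}0.png",p[:,:,::-1]); np.save(f"pics/{n}0.npy",d)
    c=env.calibration(n); print(n,c['fx'],c['fy'],c['cx'],c['cy']); print(np.round(c['extrinsics'],4))
E
```

```text
pics
clock 0.0
joint_positions [-1.432   0.2766  1.5061  0.      1.3607 -0.121 ]
dq [ 0.0005  0.0005  0.0018 -0.0006  0.0005  0.0021]
effort [-2.10000e-03 -4.04594e+01 -2.37230e+01  6.99000e-02  3.44000e-02
 -2.00000e-04]
tool_pos [ 0.1476 -0.5552  0.2046]
eef_rot [-3.1399e+00 -2.0000e-04  2.5980e-01]
ft_force [-0.0843 -0.0767  0.3104]
ft_torque [ 0.0056 -0.0363 -0.0215]
opening 0.0941
0.0188
side 381.78432512923473 381.78432512923473 282.3549558895475 208.48750051592137
[[-0.7768 -0.3711  0.5087 -0.1402]
 [-0.6295  0.4757 -0.6143  0.7073]
 [-0.0141 -0.7975 -0.6032  0.9277]
 [ 0.      0.      0.      1.    ]]
top 440.53421991487517 440.53421991487517 268.65609000954316 208.28770368320673
[[ 0.018  -0.9938  0.1098  0.3788]
 [-0.9998 -0.0166  0.0134 -0.0958]
 [-0.0115 -0.1101 -0.9939  1.3751]
 [ 0.      0.      0.      1.    ]]
wrist 296.4777978084106 296.4777978084106 281.69310498302883 205.18601657565088
[[ 2.573e-01 -9.255e-01 -2.779e-01  2.291e-01]
 [-9.663e-01 -2.465e-01 -7.360e-02 -5.340e-01]
 [-4.000e-04  2.875e-01 -9.578e-01  3.849e-01]
 [ 0.000e+00  0.000e+00  0.000e+00  1.000e+00]]
```

View pics/top0.png

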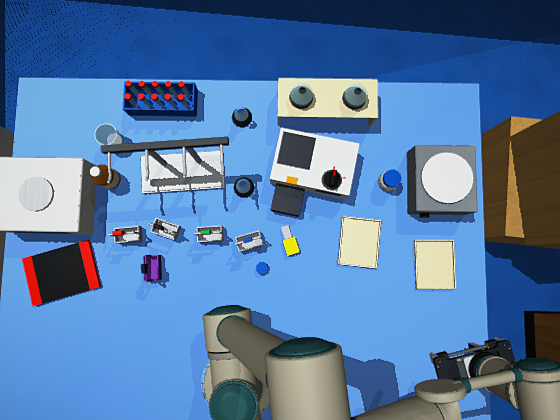

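View pics/side0.png

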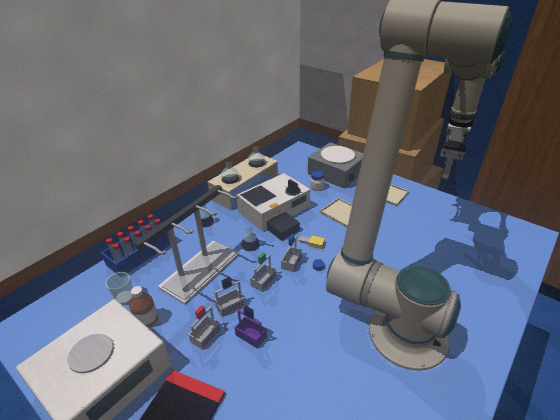

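View pics/wrist0.png

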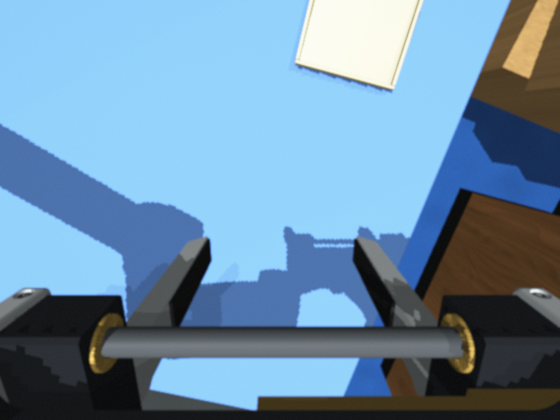

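The top view shows baskets with tabs red (118,233), black (165,228), green (208,232) and blue (249,240). There is also a purple decoy at (152,268), the key at (290,242), two cream trays at (360,243) and (435,265), the rack at (185,165) and the console at (315,160). I'll measure these next.

```bash
cat > h.py <<'E'
import numpy as np, cv2
def cloud(d,c):
    h,w=d.shape; u,v=np.meshgrid(np.arange(w),np.arange(h))
    P=np.stack([(u-c['cx'])/c['fx']*d,(v-c['cy'])/c['fy']*d,d],-1)
    E=np.array(c['extrinsics']); W=P@E[:3,:3].T+E[:3,3]; W[d<=0]=np.nan
    return W
def proj(p,c):
    E=np.array(c['extrinsics']); q=(np.asarray(p)-E[:3,3])@E[:3,:3]
    return np.stack([q[...,0]/q[...,2]*c['fx']+c['cx'],q[...,1]/q[...,2]*c['fy']+c['cy']],-1)
E
python3 - <<'E'
from bench import env
from h import *
d=np.load('pics/top0.npy'); c=env.calibration('top'); W=cloud(d,c)
for n,(u,v) in dict(redtab=(118,233),red=(128,235),black=(165,228),green=(208,232),blue=(250,240),key=(291,246),blade=(286,231),trayA=(360,243),trayB=(435,265),console=(340,150),knob=(332,179),step=(288,200),table=(300,300),crossL=(110,148),crossR=(225,142),flask_h=(244,186),flask2=(242,116),jar=(391,178),amber=(98,173),jar2=(262,268)).items(): print(n,np.round(W[v,u],3))
im=cv2.imread('pics/top0.png')
cv2.imwrite('pics/c1.png',cv2.resize(im[120:290,90:270],None,fx=4,fy=4,interpolation=cv2.INTER_CUBIC)[:600])
cv2.imwrite('pics/c2.png',cv2.resize(im[120:270,230:400],None,fx=4,fy=4,interpolation=cv2.INTER_CUBIC))
im=cv2.imread('pics/side0.png')
cv2.imwrite('pics/c3.png',cv2.resize(im[170:350,100:340],None,fx=3.3,fy=3.3,interpolation=cv2.INTER_CUBIC))
E
```

```text
redtab [0.439 0.352 0.118]
red [0.439 0.361 0.001]
black [0.458 0.226 0.083]
green [0.447 0.093 0.119]
blue [ 0.426 -0.027  0.116]
key [ 0.414 -0.148  0.019]
blade [ 0.46  -0.133  0.008]
trayA [ 0.427 -0.363  0.002]
trayB [ 0.364 -0.59   0.008]
console [ 0.701 -0.289  0.082]
knob [ 0.604 -0.259  0.131]
step [ 0.553 -0.136  0.041]
table [ 0.249 -0.179 -0.   ]
crossL [0.658 0.343 0.237]
crossR [0.68  0.039 0.234]
flask_h [ 0.587 -0.004  0.083]
flask2 [0.81  0.009 0.054]
jar [ 0.62  -0.442  0.073]
amber [0.611 0.415 0.129]
jar2 [ 0.345 -0.061  0.018]
```

View pics/c1.png

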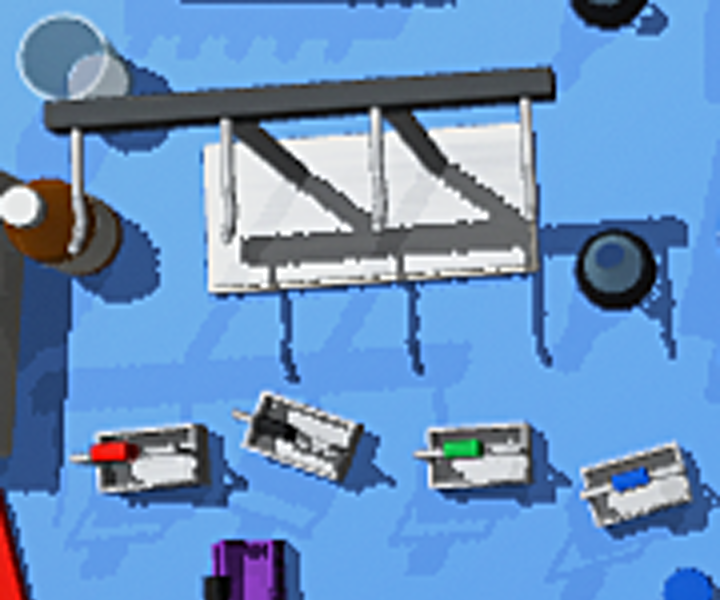

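View pics/c2.png

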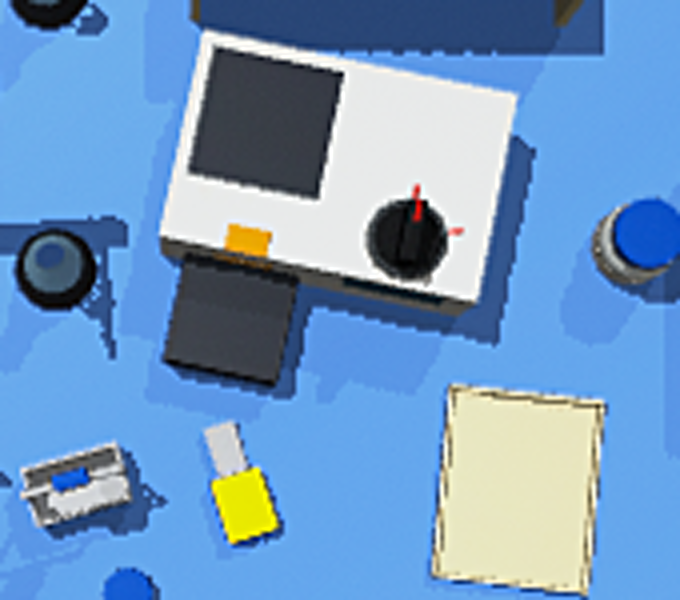

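View pics/c3.png

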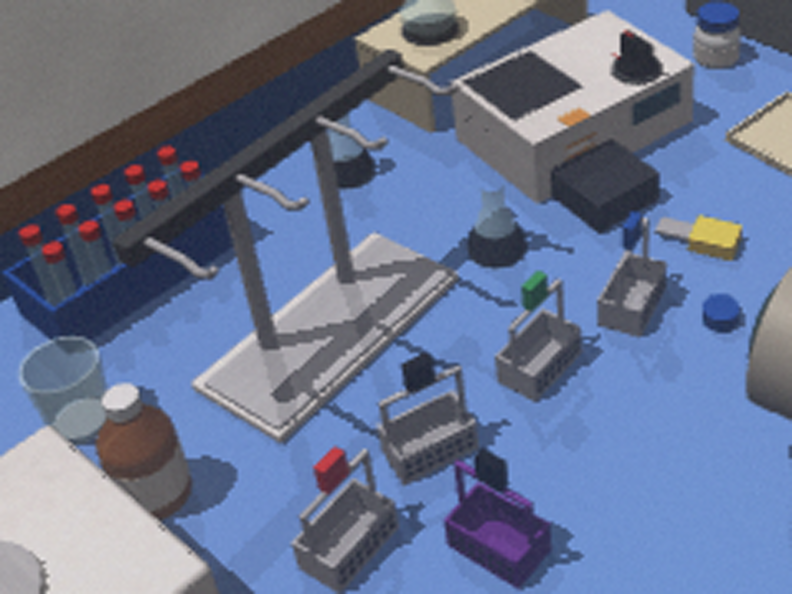

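Four baskets are present. The purple one is the decoy, and tray A at (360,243) is nearest the base (0.56 m against 0.69 m). Now I'll fit the poses.

```bash
cat > m.py <<'E'
from bench import env
from h import *
d=np.load('pics/top0.npy'); c=env.calibration('top'); W=cloud(d,c); im=cv2.imread('pics/top0.png')
hsv=cv2.cvtColor(im,cv2.COLOR_BGR2HSV)
ds=np.load('pics/side0.npy'); cs=env.calibration('side'); WS=cloud(ds,cs)
# rack crossbar
A=np.concatenate([W.reshape(-1,3),WS.reshape(-1,3)])
def rect(P):
    (cx,cy),(w,h),a=cv2.minAreaRect(P[:,:2].astype(np.float32)); 
    return np.round([cx,cy,w,h,a],3),len(P)
for nm,X in (('top',W),('side',WS)):
    X=X.reshape(-1,3)
    m=(X[:,2]>.225)&(X[:,2]<.245)&(X[:,0]>.62)&(X[:,0]<.72)&(X[:,1]>-.05)&(X[:,1]<.45)
    P=X[m]; 
    # use only bar: fit line
    v=np.polyfit(P[:,1],P[:,0],1)
    for _ in range(5):
        r=P[:,0]-np.polyval(v,P[:,1]); P2=P[abs(r-np.median(r))<.012]; v=np.polyfit(P2[:,1],P2[:,0],1)
    print(nm,'bar',v,P2[:,1].min(),P2[:,1].max(),P2[:,2].mean(),rect(P2))
    m=(X[:,2]>.006)&(X[:,2]<.018)&(X[:,0]>.5)&(X[:,0]<.72)&(X[:,1]>.03)&(X[:,1]<.35)
    print('base',rect(X[m]))
    m=(X[:,2]>.07)&(X[:,2]<.09)&(X[:,0]>.5)&(X[:,0]<.78)&(X[:,1]>-.4)&(X[:,1]<-.08)
    print('console',rect(X[m]))
    m=(X[:,2]>.035)&(X[:,2]<.045)&(X[:,0]>.48)&(X[:,0]<.62)&(X[:,1]>-.22)&(X[:,1]<-.08)
    print('step',rect(X[m]))
    m=(X[:,2]>.006)&(X[:,2]<.02)&(X[:,0]>.3)&(X[:,0]<.52)&(X[:,1]>-.43)&(X[:,1]<-.29)
    print('tray',rect(X[m]))
    m=(X[:,2]>.014)&(X[:,2]<.026)&(X[:,0]>.38)&(X[:,0]<.48)&(X[:,1]>-.19)&(X[:,1]<-.09)
    print('key',rect(X[m]))
    m=(X[:,2]>.006)&(X[:,2]<.026)&(X[:,0]>.38)&(X[:,0]<.5)&(X[:,1]>-.19)&(X[:,1]<-.09)
    print('keyall',rect(X[m]))
    m=(X[:,2]>.108)&(X[:,2]<.14)&(X[:,0]>.5)&(X[:,0]<.7)&(X[:,1]>-.32)&(X[:,1]<-.2)
    print('knob',rect(X[m]))
    for n,(x,y) in dict(red=(.44,.34),black=(.455,.22),green=(.445,.1),blue=(.425,-.015)).items():
        m=(np.hypot(X[:,0]-x,X[:,1]-y)<.065)
        print(n,'tab',rect(X[m&(X[:,2]>.095)&(X[:,2]<.125)]),'rim',rect(X[m&(X[:,2]>.02)&(X[:,2]<.045)]),'bail',rect(X[m&(X[:,2]>.05)]))
E
python3 m.py
```

```text
top bar [-0.08536054  0.68662449] 0.031032573994189627 0.3681702560368846 0.23468931470503546 (array([0.668, 0.2  , 0.024, 0.338, 4.871]), 1006)
base (array([0.607, 0.187, 0.207, 0.31 , 3.032]), 2282)
console (array([ 0.666, -0.212,  0.24 ,  0.163, 79.036]), 3968)
step (array([ 0.555, -0.142,  0.122,  0.086, 79.566]), 780)
tray (array([ 0.412, -0.355,  0.123,  0.187, 84.607]), 562)
key (array([ 0.431, -0.141,  0.087,  0.04 , 19.074]), 231)
keyall (array([ 0.438, -0.151,  0.1  ,  0.064,  8.156]), 317)
knob (array([ 6.090e-01, -2.610e-01,  1.400e-02,  4.400e-02,  7.955e+01]), 87)
red tab (array([0.44 , 0.355, 0.012, 0.026, 2.302]), 52) rim (array([0.442, 0.336, 0.046, 0.12 , 5.811]), 131) bail (array([0.44 , 0.356, 0.012, 0.079, 2.302]), 95)
black tab (array([4.6000e-01, 2.4000e-01, 2.5000e-02, 1.2000e-02, 7.1961e+01]), 46) rim (array([4.6000e-01, 2.4000e-01, 7.9000e-02, 4.6000e-02, 7.1468e+01]), 103) bail (array([4.5900e-01, 2.3900e-01, 7.6000e-02, 1.2000e-02, 7.1961e+01]), 85)
green tab (array([0.447, 0.102, 0.012, 0.024, 1.694]), 47) rim (array([0.447, 0.102, 0.046, 0.076, 2.098]), 
[... 985 characters left out ...]
3) bail (array([0.439, 0.355, 0.014, 0.08 , 6.401]), 188)
black tab (array([4.5800e-01, 2.4000e-01, 2.6000e-02, 1.3000e-02, 7.0914e+01]), 82) rim (array([4.5900e-01, 2.3900e-01, 7.9000e-02, 5.0000e-02, 7.2171e+01]), 267) bail (array([4.5800e-01, 2.4000e-01, 7.9000e-02, 1.3000e-02, 7.0335e+01]), 172)
green tab (array([0.446, 0.102, 0.015, 0.027, 1.848]), 68) rim (array([0.445, 0.101, 0.049, 0.079, 4.493]), 214) bail (array([0.446, 0.102, 0.015, 0.081, 1.848]), 139)
blue tab (array([ 4.2500e-01, -1.8000e-02,  1.1000e-02,  2.7000e-02,  1.7177e+01]), 49) rim (array([ 0.426, -0.018,  0.047,  0.083, 16.699]), 175) bail (array([ 4.2500e-01, -2.0000e-02,  1.1000e-02,  8.2000e-02,  1.7177e+01]), 104)
```

```bash
cat > m2.py <<'E'
exec(open('m.py').read().split('# rack')[0])
a=np.radians(4.93);u=np.array([np.cos(a),np.sin(a)]);w=np.array([-u[1],u[0]])
o=np.array([.666,.2])-.03*u
for nm,X in (('top',W),('side',WS)):
    X=X.reshape(-1,3); q=X[:,:2]-o; lx=q@u; ly=q@w
    for k,y in enumerate((-.15,-.05,.05,.15)):
        m=(abs(ly-y)<.02)&(lx>-.09)&(lx<.015)&(X[:,2]>.2)
        i=np.argsort(lx[m])[::5]
        print(nm,k+1,'y',np.round(np.median(ly[m]),4),'xmin',np.round(lx[m].min(),4), [(round(p*1000),round(z*1000)) for p,z in zip(lx[m][i],X[m][i,2])])
    m=(X[:,2]>.008)&(X[:,2]<.016)&(abs(lx)<.075)&(abs(ly)<.15)
    P=np.stack([lx,ly],1)[m]; print(np.percentile(P,[1,50,99],axis=0))
E
python3 m2.py
```

```text
top 1 y -0.1499 xmin -0.0595 [(-60, 241), (-57, 240), (-51, 237), (-45, 235), (-41, 229), (-35, 229), (-31, 233), (-27, 227), (-23, 234), (-18, 233), (-15, 233), (-9, 231), (-6, 228), (-1, 231), (4, 233), (10, 232), (13, 231)]
top 2 y -0.0507 xmin -0.0604 [(-60, 240), (-55, 239), (-50, 240), (-46, 236), (-40, 231), (-36, 223), (-31, 227), (-28, 227), (-24, 230), (-19, 234), (-15, 226), (-11, 234), (-5, 233), (-2, 229), (3, 232), (8, 235), (12, 231)]
top 3 y 0.0498 xmin -0.0598 [(-60, 245), (-56, 238), (-50, 235), (-46, 231), (-41, 231), (-36, 230), (-32, 226), (-27, 230), (-23, 234), (-20, 232), (-15, 234), (-10, 227), (-6, 232), (-1, 234), (3, 229), (8, 232), (12, 237)]
top 4 y 0.1486 xmin -0.0599 [(-60, 242), (-56, 237), (-52, 241), (-48, 234), (-42, 231), (-39, 228), (-33, 228), (-31, 227), (-26, 234), (-23, 229), (-18, 233), (-14, 237), (-9, 229), (-5, 233), (0, 234), (5, 227), (9, 233), (14, 231)]
[[-0.05397527 -0.1242228 ]
 [-0.00093905  0.00084449]
 [ 0.06404825  0.12806111]]
side 1 y -0.1482 xmin -0.0602 [(-60, 241), (-56, 243), (-48, 233), (-36, 229), (-31, 229), (-24, 233), (-18, 236), (-12, 235), (-1, 227), (7, 227), (13, 230)]
side 2 y -0.049 xmin -0.0603 [(-60, 241), (-56, 238), (-49, 231), (-40, 229), (-33, 224), (-27, 230), (-18, 233), (-13, 235), (-4, 227), (3, 233), (10, 230)]
side 3 y 0.0513 xmin -0.0621 [(-62, 243), (-56, 236), (-53, 229), (-43, 230), (-37, 229), (-31, 229), (-26, 225), (-21, 231), (-13, 233), (-8, 233), (-2, 232), (4, 231), (10, 234)]
side 4 y 0.1507 xmin -0.0595 [(-59, 244), (-57, 236), (-52, 239), (-44, 224), (-38, 228), (-32, 227), (-28, 229), (-24, 233), (-20, 227), (-15, 234), (-9, 230), (-2, 234), (4, 236), (6, 230), (13, 231)]
[[-0.05614296 -0.12656098]
 [-0.00517561  0.02331161]
 [ 0.06401628  0.12889268]]
```

```bash
cat > p.py <<'E'
from bench import env
import numpy as np, sys
from scipy.spatial.transform import Rotation as R
# usage: p.py x,y,z,yaw ...   (TCP world m, yaw deg, tool down)
o=env.get_obs(); p0=np.array(o['tool_pos']); R0=R.from_euler('xyz',o['eef_rot'])
print('t',round(o['clock'],2),'pos',np.round(p0,4),'rpy',np.round(np.degrees(o['eef_rot']),2),'F',np.round(o['ft_force'],1),'op',round(float(o['opening']),4),'q',np.round(o['joint_positions'],2))
prev=p0;pR=R0
for a in sys.argv[1:]:
    x,y,z,w=map(float,a.split(','))
    T=R.from_euler('xyz',[180,0,w],degrees=True); p=np.array([x,y,z])
    t=R0.inv().apply(p-p0)/.4; r=(R0.inv()*T).as_rotvec()/np.pi
    n=max(np.linalg.norm(p-prev)/.05,np.degrees((pR.inv()*T).magnitude())/8.59); prev=p;pR=T
    print(a,'-> tx %.4f ty %.4f tz %.4f wx %.4f wy %.4f wz %.4f  rows>=%.1f'%(*t,*r,n))
E
python3 p.py 0.40,-0.03,0.22,106 0.42,-0.02,0.22,106
```

```text
t 0.15 pos [ 0.1477 -0.5553  0.2048] rpy [-1.7992e+02 -1.0000e-02  1.4890e+01] F [-0.2  0.   0.4] op 0.0938 q [-1.43  0.28  1.51 -0.    1.36 -0.12]
0.40,-0.03,0.22,106 -> tx 0.9471 ty -1.1071 tz -0.0363 wx -0.0003 wy -0.0004 wz -0.5062  rows>=11.7
0.42,-0.02,0.22,106 -> tx 1.0018 ty -1.1184 tz -0.0363 wx -0.0003 wy -0.0004 wz -0.5062  rows>=0.4
```

Request:
arm_command(
  motion=[
    {"tx":0.84,"ty":-0.99,"tz":-0.04,"wz":-0.506,"gripper":-0.1},
    {"tx":0.84,"ty":-0.99,"tz":-0.04,"wz":-0.506,"gripper":-0.1},
    {"tx":0.84,"ty":-0.99,"tz":-0.04,"wz":-0.506,"gripper":-0.1},
    {"tx":0.84,"ty":-0.99,"tz":-0.04,"wz":-0.506,"gripper":-0.1},
    {"tx":0.84,"ty":-0.99,"tz":-0.04,"wz":-0.506,"gripper":-0.1},
    {"tx":0.84,"ty":-0.99,"tz":-0.04,"wz":-0.506,"gripper":-0.1},
    {"tx":0.84,"ty":-0.99,"tz":-0.04,"wz":-0.506,"gripper":-0.1},
    {"tx":0.84,"ty":-0.99,"tz":-0.04,"wz":-0.506,"gripper":-0.1},
    {"tx":0.84,"ty":-0.99,"tz":-0.04,"wz":-0.506,"gripper":-0.1},
    {"tx":0.84,"ty":-0.99,"tz":-0.04,"wz":-0.506,"gripper":-0.1},
    {"tx":0.84,"ty":-0.99,"tz":-0.04,"wz":-0.506,"gripper":-0.1},
    {"tx":0.84,"ty":-0.99,"tz":-0.04,"wz":-0.506,"gripper":-0.1},
  ],
)

```text
validation failed for argument at $.mo...
```

```bash
python3 p.py 0.426,-0.019,0.15,106 0.426,-0.019,0.086,106; cat > snap.py <<'E'
import sys; from bench import env; import cv2,numpy as np
for a in sys.argv[2:]:
    c=env.calibration(a); p,d=env.read_camera(a); cv2.imwrite(f'pics/{sys.argv[1]}_{a}.png',p[:,:,::-1]); np.savez(f'pics/{sys.argv[1]}_{a}.npz',d=d,E=c['extrinsics'])
E
python3 snap.py a1 wrist
```

```text
t 0.15 pos [ 0.1477 -0.5553  0.2048] rpy [-1.7992e+02 -1.0000e-02  1.4890e+01] F [-0.2  0.   0.4] op 0.0938 q [-1.43  0.28  1.51 -0.    1.36 -0.12]
0.426,-0.019,0.15,106 -> tx 1.0170 ty -1.1167 tz 0.1387 wx -0.0003 wy -0.0004 wz -0.5062  rows>=12.1
0.426,-0.019,0.086,106 -> tx 1.0169 ty -1.1165 tz 0.2987 wx -0.0003 wy -0.0004 wz -0.5062  rows>=1.3
```

View pics/a1_wrist.png

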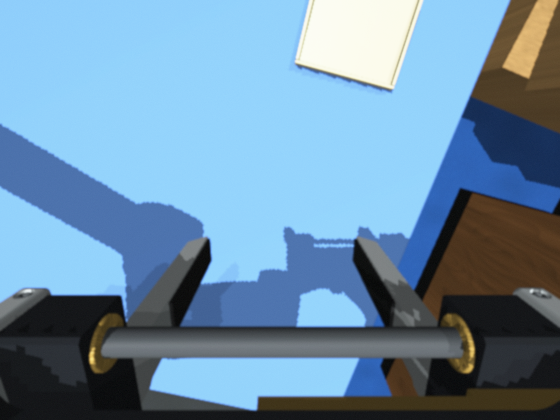

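The call was refused and the arm has not moved, so the picture is unchanged. I'll fill in every field.

Request:
arm_command(
  motion=[
    {"wx":0,"wy":0,"wz":-0.506,"tx":0.84,"ty":-0.99,"tz":-0.04,"gripper":-0.1},
    {"wx":0,"wy":0,"wz":-0.506,"tx":0.84,"ty":-0.99,"tz":-0.04,"gripper":-0.1},
    {"wx":0,"wy":0,"wz":-0.506,"tx":0.84,"ty":-0.99,"tz":-0.04,"gripper":-0.1},
    {"wx":0,"wy":0,"wz":-0.506,"tx":0.84,"ty":-0.99,"tz":-0.04,"gripper":-0.1},
    {"wx":0,"wy":0,"wz":-0.506,"tx":0.84,"ty":-0.99,"tz":-0.04,"gripper":-0.1},
    {"wx":0,"wy":0,"wz":-0.506,"tx":0.84,"ty":-0.99,"tz":-0.04,"gripper":-0.1},
    {"wx":0,"wy":0,"wz":-0.506,"tx":0.84,"ty":-0.99,"tz":-0.04,"gripper":-0.1},
    {"wx":0,"wy":0,"wz":-0.506,"tx":0.84,"ty":-0.99,"tz":-0.04,"gripper":-0.1},
    {"wx":0,"wy":0,"wz":-0.506,"tx":0.84,"ty":-0.99,"tz":-0.04,"gripper":-0.1},
    {"wx":0,"wy":0,"wz":-0.506,"tx":0.84,"ty":-0.99,"tz":-0.04,"gripper":-0.1},
    {"wx":0,"wy":0,"wz":-0.506,"tx":0.84,"ty":-0.99,"tz":-0.04,"gripper":-0.1},
    {"wx":0,"wy":0,"wz":-0.506,"tx":0.84,"ty":-0.99,"tz":-0.04,"gripper":-0.1},
  ],
)

```text
clock: 1.4
tool_pos: [0.3713, -0.0845, 0.2215]
eef_rot: [3.141, -0.0, 1.855]
ft_force: [-0.4, -0.5, 0.7]
opening: 0.0426
```

```bash
python3 p.py 0.426,-0.019,0.15,106 0.426,-0.019,0.086,106; python3 snap.py a2 wrist
```

```text
t 1.4 pos [ 0.3713 -0.0845  0.2215] rpy [ 1.7997e+02 -1.0000e-02  1.0627e+02] F [-0.4 -0.5  0.7] op 0.0426 q [-0.41 -0.04  1.83  0.    1.34 -0.69]
0.426,-0.019,0.15,106 -> tx 0.1187 ty 0.1771 tz 0.1790 wx 0.0002 wy -0.0001 wz 0.0015  rows>=2.2
0.426,-0.019,0.086,106 -> tx 0.1187 ty 0.1770 tz 0.3390 wx 0.0002 wy -0.0001 wz 0.0015  rows>=1.3
```

View pics/a2_wrist.png

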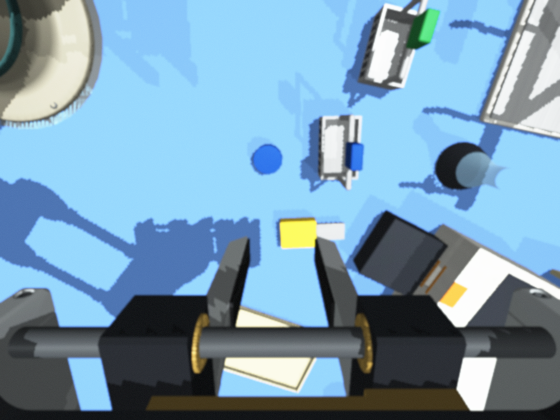

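The wrist view shows the blue tab at (355,157), the key at (298,233) and the flask at (465,165). A quick cross-check of the tab with the wrist depth before I go down.

```bash
cat > wc.py <<'E'
import sys; from bench import env; from h import *
# tab fit from wrist picture: wc.py name x y
f=np.load(f'pics/{sys.argv[1]}.npz'); c=dict(env.calibration('wrist')); c['extrinsics']=f['E']; X=cloud(f['d'],c).reshape(-1,3)
x,y=map(float,sys.argv[2:4])
m=(np.hypot(X[:,0]-x,X[:,1]-y)<.06)&(X[:,2]>.095)&(X[:,2]<.125)
print(cv2.minAreaRect(X[m][:,:2].astype(np.float32)),m.sum())
E
python3 wc.py a2_wrist .426 -.019
```

```text
((0.42651161551475525, -0.01978045515716076), (0.012437181547284126, 0.025360260158777237), 16.986059188842773) 472
```

Request:
arm_command(
  motion=[
    {"wx":0,"wy":0,"wz":0,"tx":0.119,"ty":0.177,"tz":0.15,"gripper":-0.1},
    {"wx":0,"wy":0,"wz":0,"tx":0.119,"ty":0.177,"tz":0.15,"gripper":-0.1},
    {"wx":0,"wy":0,"wz":0,"tx":0.119,"ty":0.177,"tz":0.15,"gripper":-0.1},
    {"wx":0,"wy":0,"wz":0,"tx":0.119,"ty":0.177,"tz":0.15,"gripper":-0.1},
  ],
)

```text
clock: 1.85
tool_pos: [0.425, -0.0224, 0.1606]
eef_rot: [-3.138, -0.0, 1.849]
ft_force: [-0.6, 0.2, 0.0]
opening: 0.0422
```

Request:
arm_command(
  motion=[
    {"wx":0,"wy":0,"wz":0,"tx":0,"ty":0,"tz":0.1,"gripper":-0.1},
    {"wx":0,"wy":0,"wz":0,"tx":0,"ty":0,"tz":0.188,"gripper":-0.1},
    {"wx":0,"wy":0,"wz":0,"tx":0,"ty":0,"tz":0.188,"gripper":-0.1},
    {"wx":0,"wy":0,"wz":0,"tx":0,"ty":0,"tz":0.188,"gripper":-0.1},
    {"wx":0,"wy":0,"wz":0,"tx":0,"ty":0,"tz":0.188,"gripper":-1},
    {"wx":0,"wy":0,"wz":0,"tx":0,"ty":0,"tz":0.188,"gripper":-1},
    {"wx":0,"wy":0,"wz":0,"tx":0,"ty":0,"tz":0.188,"gripper":-1},
    {"wx":0,"wy":0,"wz":0,"tx":0,"ty":0,"tz":0.188,"gripper":-1},
    {"wx":0,"wy":0,"wz":0,"tx":0,"ty":0,"tz":0.188,"gripper":-1},
    {"wx":0,"wy":0,"wz":0,"tx":0,"ty":0,"tz":0.188,"gripper":-1},
    {"wx":0,"wy":0,"wz":0,"tx":0,"ty":0,"tz":0.188,"gripper":-1},
  ],
)

```text
clock: 2.95
tool_pos: [0.4263, -0.0215, 0.0868]
eef_rot: [3.14, 0.001, 1.85]
ft_force: [0.3, 0.5, 5.0]
opening: 0.0118
```

```bash
python3 p.py 0.426,-0.019,0.15,106
```

```text
t 2.95 pos [ 0.4263 -0.0215  0.0868] rpy [1.7994e+02 4.0000e-02 1.0598e+02] F [0.3 0.5 5. ] op 0.0118 q [-0.21  0.16  1.99 -0.    0.99 -0.49]
0.426,-0.019,0.15,106 -> tx 0.0061 ty 0.0012 tz -0.1581 wx 0.0004 wy 0.0002 wz -0.0001  rows>=1.3
```

Request:
arm_command(
  motion=[
    {"wx":0,"wy":0,"wz":0,"tx":0,"ty":0,"tz":-0.06,"gripper":-1},
    {"wx":0,"wy":0,"wz":0,"tx":0,"ty":0,"tz":-0.13,"gripper":-1},
    {"wx":0,"wy":0,"wz":0,"tx":0,"ty":0,"tz":-0.22,"gripper":-1},
    {"wx":0,"wy":0,"wz":0,"tx":0,"ty":0,"tz":-0.32,"gripper":-1},
    {"wx":0,"wy":0,"wz":0,"tx":0,"ty":0,"tz":-0.42,"gripper":-1},
    {"wx":0,"wy":0,"wz":0,"tx":0,"ty":0,"tz":-0.43,"gripper":-1},
    {"wx":0,"wy":0,"wz":0,"tx":0,"ty":0,"tz":-0.43,"gripper":-1},
  ],
)

```text
clock: 3.65
tool_pos: [0.4257, -0.0215, 0.2582]
eef_rot: [3.141, 0.0, 1.85]
ft_force: [-0.1, 0.4, -2.3]
opening: 0.012
```

```bash
python3 p.py 0.54,0.039,0.257,94.9 0.612,0.045,0.257,94.9;  python3 snap.py a3 wrist
```

```text
t 3.65 pos [ 0.4257 -0.0215  0.2582] rpy [1.7997e+02 3.0000e-02 1.0597e+02] F [-0.1  0.4 -2.3] op 0.012 q [-0.21  0.02  1.69 -0.    1.43 -0.49]
0.54,0.039,0.257,94.9 -> tx 0.0667 ty 0.3164 tz 0.0032 wx 0.0002 wy 0.0001 wz 0.0615  rows>=2.6
0.612,0.045,0.257,94.9 -> tx 0.0316 ty 0.4936 tz 0.0033 wx 0.0002 wy 0.0001 wz 0.0615  rows>=1.4
```

View pics/a3_wrist.png

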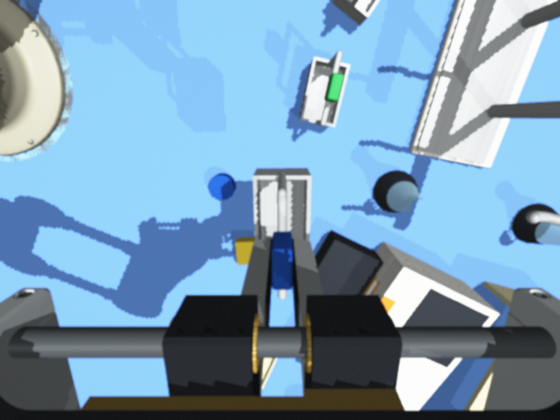

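The basket is held squarely at (282,230). I'll move it to the front of hook 1.

Request:
arm_command(
  motion=[
    {"wx":0,"wy":0,"wz":0.03,"tx":0.02,"ty":0.09,"tz":0.003,"gripper":-1},
    {"wx":0,"wy":0,"wz":0.0615,"tx":0.04,"ty":0.19,"tz":0.003,"gripper":-1},
    {"wx":0,"wy":0,"wz":0.0615,"tx":0.06,"ty":0.28,"tz":0.003,"gripper":-1},
    {"wx":0,"wy":0,"wz":0.0615,"tx":0.0667,"ty":0.316,"tz":0.003,"gripper":-1},
    {"wx":0,"wy":0,"wz":0.0615,"tx":0.0667,"ty":0.316,"tz":0.003,"gripper":-1},
    {"wx":0,"wy":0,"wz":0.0615,"tx":0.0667,"ty":0.316,"tz":0.003,"gripper":-1},
  ],
)

```text
clock: 4.3
tool_pos: [0.5379, 0.0385, 0.2554]
eef_rot: [-3.137, 0.0, 1.656]
ft_force: [0.2, 0.2, -1.6]
opening: 0.0119
```

```bash
python3 p.py 0.612,0.045,0.257,94.9 0.612,0.045,0.229,94.9;  python3 snap.py a4 wrist side; python3 - <<'E'
import cv2
a=cv2.imread('pics/a4_side.png')[150:330,140:400]; cv2.imwrite('pics/a4s.png',cv2.resize(a,None,fx=3,fy=3))
E
```

```text
t 4.3 pos [0.5379 0.0385 0.2554] rpy [-1.7972e+02  2.0000e-02  9.4910e+01] F [ 0.2  0.2 -1.6] op 0.0119 q [-0.06  0.2   1.49 -0.    1.46 -0.14]
0.612,0.045,0.257,94.9 -> tx 0.0004 ty 0.1859 tz -0.0048 wx -0.0015 wy 0.0001 wz 0.0000  rows>=1.5
0.612,0.045,0.229,94.9 -> tx 0.0004 ty 0.1862 tz 0.0652 wx -0.0015 wy 0.0001 wz 0.0000  rows>=0.6
```

View pics/a4_wrist.png

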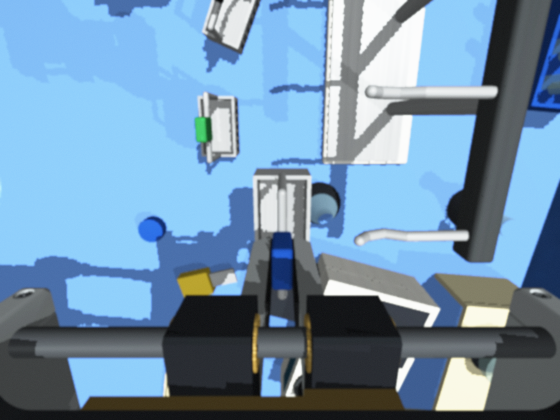

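View pics/a4s.png

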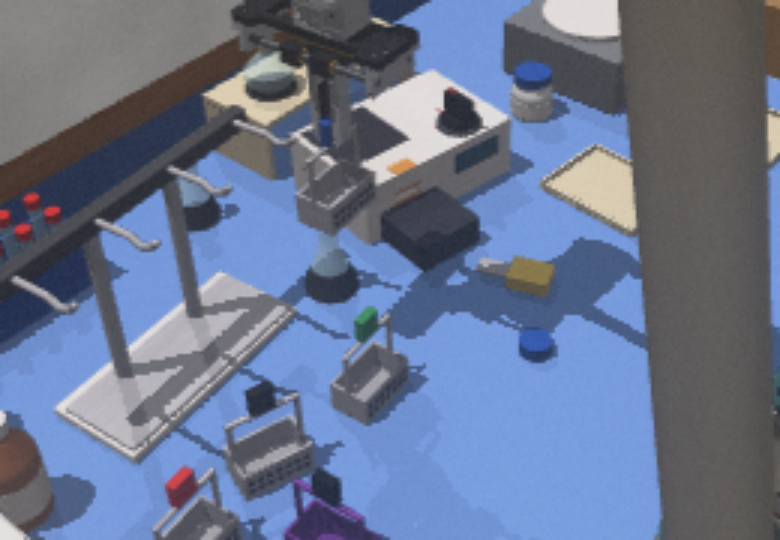

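```bash
python3 - <<'E'
from bench import env
from h import *
f=np.load('pics/a4_wrist.npz'); c=dict(env.calibration('wrist')); c['extrinsics']=f['E']; W=cloud(f['d'],c)
for u,v in [(360,239),(372,240),(390,235),(410,235),(440,236),(372,92),(400,93),(450,93)]: print(u,v,np.round(W[v-1:v+2,u].mean(0),4))
s=(W[...,2]>.25)&(np.hypot(W[...,0]-.54,W[...,1]-.04)<.05)
X=W[s]; print(np.round(np.median(X,0),4), len(X))
b=(abs(W[...,2]-.25)<.02)&(abs(W[...,0]-.538)<.02); X=W[b]; print(X[:,1].min(),X[:,1].max(),np.median(X[:,2]),np.median(X[:,0]))
E
```

```text
360 239 [0.5927 0.0444 0.2422]
372 240 [0.6327 0.0089 0.1552]
390 235 [0.6181 0.0448 0.2306]
410 235 [0.6311 0.0474 0.2341]
440 236 [0.6532 0.0485 0.2338]
372 92 [0.5843 0.1409 0.2423]
400 93 [0.606  0.1431 0.2293]
450 93 [0.6358 0.1454 0.2342]
[0.5361 0.0628 0.3766] 36298
0.001485259856186319 0.07948726898077338 0.25862810965271077 0.5359283705034108
```

Request:
arm_command(
  motion=[
    {"wx":0,"wy":0,"wz":0,"tx":0,"ty":0.06,"tz":-0.004,"gripper":-1},
    {"wx":0,"wy":0,"wz":0,"tx":0,"ty":0.12,"tz":-0.005,"gripper":-1},
    {"wx":0,"wy":0,"wz":0,"tx":0,"ty":0.17,"tz":-0.005,"gripper":-1},
    {"wx":0,"wy":0,"wz":0,"tx":0,"ty":0.186,"tz":-0.005,"gripper":-1},
    {"wx":0,"wy":0,"wz":0,"tx":0,"ty":0.186,"tz":-0.005,"gripper":-1},
    {"wx":0,"wy":0,"wz":0,"tx":0,"ty":0.186,"tz":0.02,"gripper":-1},
    {"wx":0,"wy":0,"wz":0,"tx":0,"ty":0.186,"tz":0.045,"gripper":-1},
    {"wx":0,"wy":0,"wz":0,"tx":0,"ty":0.186,"tz":0.056,"gripper":-1},
    {"wx":0,"wy":0,"wz":0,"tx":0,"ty":0.186,"tz":0.056,"gripper":-1},
  ],
)

```text
clock: 5.3
tool_pos: [0.6129, 0.0453, 0.2338]
eef_rot: [-3.14, -0.0, 1.656]
ft_force: [0.4, 0.3, -0.8]
opening: 0.0122
```

```bash
python3 p.py 0.612,0.045,0.231,94.9
```

```text
t 5.3 pos [0.6129 0.0453 0.2338] rpy [-179.89   -0.     94.89] F [ 0.4  0.3 -0.8] op 0.0122 q [-0.04  0.32  1.37 -0.    1.45 -0.12]
0.612,0.045,0.231,94.9 -> tx -0.0005 ty -0.0023 tz 0.0070 wx -0.0006 wy -0.0000 wz -0.0000  rows>=0.1
```

Request:
arm_command(
  motion=[
    {"wx":0,"wy":0,"wz":0,"tx":0,"ty":0,"tz":0.006,"gripper":-1},
    {"wx":0,"wy":0,"wz":0,"tx":0,"ty":0,"tz":0.006,"gripper":-0.7},
    {"wx":0,"wy":0,"wz":0,"tx":0,"ty":0,"tz":0.006,"gripper":-0.5},
    {"wx":0,"wy":0,"wz":0,"tx":0,"ty":0,"tz":0.006,"gripper":-0.3},
    {"wx":0,"wy":0,"wz":0,"tx":0,"ty":0,"tz":0.006,"gripper":-0.3},
    {"wx":0,"wy":0,"wz":0,"tx":0,"ty":0,"tz":0.006,"gripper":-0.3},
    {"wx":0,"wy":0,"wz":0,"tx":0,"ty":0,"tz":-0.06,"gripper":-0.3},
    {"wx":0,"wy":0,"wz":0,"tx":0,"ty":0,"tz":-0.15,"gripper":-0.3},
    {"wx":0,"wy":0,"wz":0,"tx":0,"ty":0,"tz":-0.19,"gripper":-0.3},
  ],
)

```text
clock: 6.2
tool_pos: [0.6146, 0.0453, 0.3139]
eef_rot: [3.138, 0.001, 1.656]
ft_force: [-0.3, -0.0, 0.7]
opening: 0.0327
```

```bash
python3 p.py 0.47,0.10,0.22,92 0.446,0.102,0.16,92;  python3 snap.py a5 wrist side; python3 - <<'E'
import cv2
a=cv2.imread('pics/a5_side.png')[150:330,140:400]; cv2.imwrite('pics/a5s.png',cv2.resize(a,None,fx=3,fy=3))
E
```

```text
t 6.2 pos [0.6146 0.0453 0.3139] rpy [1.798e+02 4.000e-02 9.490e+01] F [-0.3 -0.   0.7] op 0.0327 q [-0.04  0.3   1.21 -0.    1.63 -0.12]
0.47,0.10,0.22,92 -> tx 0.1674 ty -0.3493 tz 0.2333 wx 0.0011 wy 0.0002 wz 0.0161  rows>=3.6
0.446,0.102,0.16,92 -> tx 0.1776 ty -0.4092 tz 0.3831 wx 0.0011 wy 0.0002 wz 0.0161  rows>=1.3
```

View pics/a5s.png

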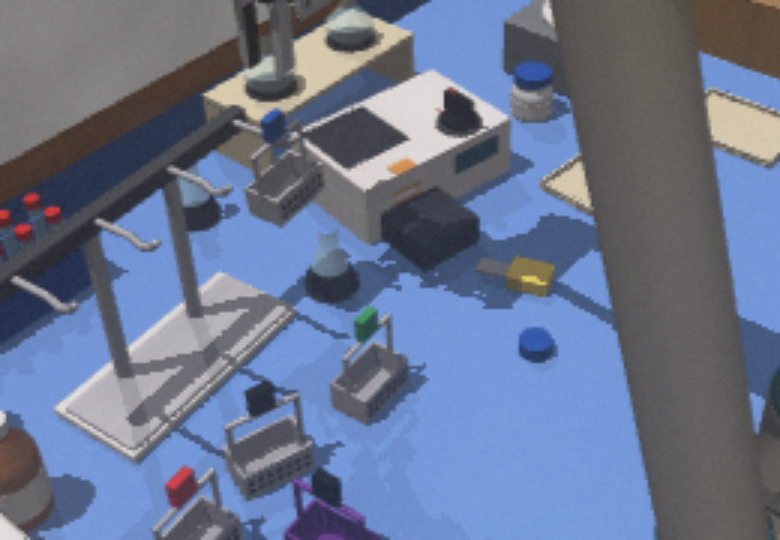

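The blue basket hangs on hook 1, with its tab at crop (275,125). Green is next.

Request:
arm_command(
  motion=[
    {"wx":0,"wy":0,"wz":0.016,"tx":0.04,"ty":-0.1,"tz":0,"gripper":-0.1},
    {"wx":0,"wy":0,"wz":0.016,"tx":0.08,"ty":-0.2,"tz":0.05,"gripper":-0.1},
    {"wx":0,"wy":0,"wz":0.016,"tx":0.12,"ty":-0.3,"tz":0.12,"gripper":-0.1},
    {"wx":0,"wy":0,"wz":0.016,"tx":0.16,"ty":-0.37,"tz":0.22,"gripper":-0.1},
    {"wx":0,"wy":0,"wz":0.016,"tx":0.177,"ty":-0.409,"tz":0.32,"gripper":-0.1},
    {"wx":0,"wy":0,"wz":0.016,"tx":0.177,"ty":-0.409,"tz":0.38,"gripper":-0.1},
    {"wx":0,"wy":0,"wz":0.016,"tx":0.177,"ty":-0.409,"tz":0.38,"gripper":-0.1},
    {"wx":0,"wy":0,"wz":0.016,"tx":0.177,"ty":-0.409,"tz":0.38,"gripper":-0.1},
  ],
)

```text
clock: 7.1
tool_pos: [0.4448, 0.1018, 0.1584]
eef_rot: [-3.14, 0.0, 1.606]
ft_force: [0.2, 0.5, 0.6]
opening: 0.0421
```

```bash
python3 p.py 0.446,0.102,0.087,92 ;  python3 snap.py a6 wrist;python3 wc.py a6_wrist .446 .102
```

```text
t 7.1 pos [0.4448 0.1018 0.1584] rpy [-1.7994e+02  1.0000e-02  9.2020e+01] F [0.2 0.5 0.6] op 0.0421 q [ 0.07  0.13  1.82 -0.    1.19  0.04]
0.446,0.102,0.087,92 -> tx 0.0004 ty 0.0032 tz 0.1785 wx -0.0004 wy 0.0001 wz 0.0001  rows>=1.4
((0.4464881122112274, 0.10187553614377975), (0.011997540481388569, 0.026129912585020065), 4.032094478607178) 564
```

View pics/a6_wrist.png

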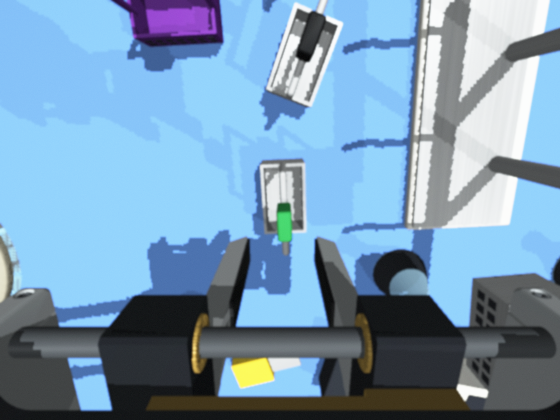

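The wrist view shows the green tab at (285,222), centred between the jaws. Its fit agrees with the top view to within 1 mm.

Request:
arm_command(
  motion=[
    {"wx":0,"wy":0,"wz":-0.011,"tx":0,"ty":0.003,"tz":0.09,"gripper":-0.1},
    {"wx":0,"wy":0,"wz":-0.011,"tx":0,"ty":0.003,"tz":0.178,"gripper":-0.1},
    {"wx":0,"wy":0,"wz":-0.011,"tx":0,"ty":0.003,"tz":0.178,"gripper":-0.1},
    {"wx":0,"wy":0,"wz":-0.011,"tx":0,"ty":0.003,"tz":0.178,"gripper":-1},
    {"wx":0,"wy":0,"wz":-0.011,"tx":0,"ty":0.003,"tz":0.178,"gripper":-1},
    {"wx":0,"wy":0,"wz":-0.011,"tx":0,"ty":0.003,"tz":0.178,"gripper":-1},
    {"wx":0,"wy":0,"wz":-0.011,"tx":0,"ty":0.003,"tz":0.178,"gripper":-1},
    {"wx":0,"wy":0,"wz":-0.011,"tx":0,"ty":0.003,"tz":0.178,"gripper":-1},
    {"wx":0,"wy":0,"wz":-0.011,"tx":0,"ty":0.003,"tz":0.178,"gripper":-1},
    {"wx":0,"wy":0,"wz":-0.011,"tx":0,"ty":0.003,"tz":0.1,"gripper":-1},
    {"wx":0,"wy":0,"wz":-0.011,"tx":0,"ty":0.003,"tz":0.02,"gripper":-1},
    {"wx":0,"wy":0,"wz":-0.011,"tx":0,"ty":0.003,"tz":-0.08,"gripper":-1},
    {"wx":0,"wy":0,"wz":-0.011,"tx":0,"ty":0.003,"tz":-0.18,"gripper":-1},
    {"wx":0,"wy":0,"wz":-0.011,"tx":0,"ty":0.003,"tz":-0.25,"gripper":-1},
    {"wx":0,"wy":0,"wz":-0.011,"tx":0,"ty":0.003,"tz":-0.25,"gripper":-1},
  ],
)

```text
clock: 8.65
tool_pos: [0.4485, 0.1021, 0.2624]
eef_rot: [3.133, 0.0, 1.641]
ft_force: [0.8, 0.5, -1.2]
opening: 0.0115
```

```bash
python3 p.py 0.535,0.138,0.258,94.9 0.604,0.144,0.258,94.9 0.604,0.144,0.231,94.9;  python3 snap.py a7 wrist
```

```text
t 8.65 pos [0.4485 0.1021 0.2624] rpy [179.52   0.    94.  ] F [ 0.8  0.5 -1.2] op 0.0115 q [ 0.07  0.07  1.63 -0.    1.44  0.  ]
0.535,0.138,0.258,94.9 -> tx 0.0743 ty 0.2220 tz 0.0130 wx 0.0027 wy 0.0000 wz -0.0050  rows>=1.9
0.604,0.144,0.258,94.9 -> tx 0.0772 ty 0.3951 tz 0.0144 wx 0.0027 wy 0.0000 wz -0.0050  rows>=1.4
0.604,0.144,0.231,94.9 -> tx 0.0772 ty 0.3945 tz 0.0819 wx 0.0027 wy 0.0000 wz -0.0050  rows>=0.5
```

View pics/a7_wrist.png

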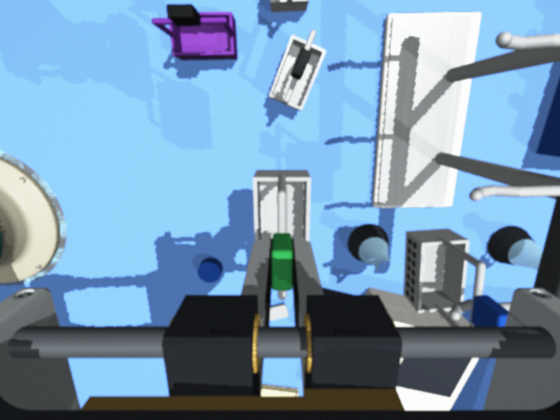

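Request:
arm_command(
  motion=[
    {"wx":0,"wy":0,"wz":-0.005,"tx":0.035,"ty":0.1,"tz":0,"gripper":-1},
    {"wx":0,"wy":0,"wz":-0.005,"tx":0.074,"ty":0.2,"tz":0,"gripper":-1},
    {"wx":0,"wy":0,"wz":-0.005,"tx":0.074,"ty":0.222,"tz":0,"gripper":-1},
    {"wx":0,"wy":0,"wz":-0.005,"tx":0.074,"ty":0.222,"tz":0,"gripper":-1},
    {"wx":0,"wy":0,"wz":-0.005,"tx":0.075,"ty":0.28,"tz":0,"gripper":-1},
    {"wx":0,"wy":0,"wz":-0.005,"tx":0.076,"ty":0.34,"tz":0,"gripper":-1},
    {"wx":0,"wy":0,"wz":-0.005,"tx":0.077,"ty":0.39,"tz":0,"gripper":-1},
    {"wx":0,"wy":0,"wz":-0.005,"tx":0.077,"ty":0.397,"tz":0,"gripper":-1},
    {"wx":0,"wy":0,"wz":-0.005,"tx":0.077,"ty":0.397,"tz":0,"gripper":-1},
    {"wx":0,"wy":0,"wz":-0.005,"tx":0.077,"ty":0.397,"tz":0.025,"gripper":-1},
    {"wx":0,"wy":0,"wz":-0.005,"tx":0.077,"ty":0.397,"tz":0.05,"gripper":-1},
    {"wx":0,"wy":0,"wz":-0.005,"tx":0.077,"ty":0.397,"tz":0.064,"gripper":-1},
    {"wx":0,"wy":0,"wz":-0.005,"tx":0.077,"ty":0.397,"tz":0.066,"gripper":-1},
  ],
)

```text
clock: 10.0
tool_pos: [0.6023, 0.1437, 0.235]
eef_rot: [3.138, 0.0, 1.656]
ft_force: [-1.5, 0.1, 12.8]
opening: 0.0115
```

```bash
python3 p.py 0.604,0.144,0.231,94.9
```

```text
t 10.0 pos [0.6023 0.1437 0.235 ] rpy [1.7977e+02 1.0000e-02 9.4910e+01] F [-1.5  0.1 12.8] op 0.0115 q [ 0.12  0.33  1.36 -0.    1.45  0.04]
0.604,0.144,0.231,94.9 -> tx 0.0005 ty 0.0043 tz 0.0100 wx 0.0013 wy 0.0001 wz 0.0000  rows>=0.1
```

It is seated and pressing the hook at 12.8 N. I'll ease up slightly and then release.

Request:
arm_command(
  motion=[
    {"wx":0,"wy":0,"wz":0,"tx":0,"ty":0,"tz":-0.005,"gripper":-1},
    {"wx":0,"wy":0,"wz":0,"tx":0,"ty":0,"tz":-0.005,"gripper":-0.7},
    {"wx":0,"wy":0,"wz":0,"tx":0,"ty":0,"tz":-0.005,"gripper":-0.5},
    {"wx":0,"wy":0,"wz":0,"tx":0,"ty":0,"tz":-0.005,"gripper":-0.3},
    {"wx":0,"wy":0,"wz":0,"tx":0,"ty":0,"tz":-0.005,"gripper":-0.3},
    {"wx":0,"wy":0,"wz":0,"tx":0,"ty":0,"tz":-0.005,"gripper":-0.3},
    {"wx":0,"wy":0,"wz":0,"tx":0,"ty":0,"tz":-0.06,"gripper":-0.3},
    {"wx":0,"wy":0,"wz":0,"tx":0,"ty":0,"tz":-0.15,"gripper":-0.3},
    {"wx":0,"wy":0,"wz":0,"tx":0,"ty":0,"tz":-0.19,"gripper":-0.3},
  ],
)

```text
clock: 10.9
tool_pos: [0.6025, 0.1438, 0.3101]
eef_rot: [3.14, -0.0, 1.656]
ft_force: [0.8, 0.0, 0.1]
opening: 0.033
```

```bash
python3 p.py 0.49,0.22,0.29,71.5 0.459,0.24,0.16,71.5;  python3 snap.py a8 side; python3 - <<'E'
import cv2
a=cv2.imread('pics/a8_side.png')[150:330,140:400]; cv2.imwrite('pics/a8s.png',cv2.resize(a,None,fx=3,fy=3))
E
```

```text
t 10.9 pos [0.6025 0.1438 0.3101] rpy [179.93  -0.    94.9 ] F [0.8 0.  0.1] op 0.033 q [0.12 0.31 1.21 0.   1.63 0.04]
0.49,0.22,0.29,71.5 -> tx 0.2138 ty -0.2640 tz 0.0500 wx 0.0004 wy -0.0001 wz 0.1300  rows>=2.7
0.459,0.24,0.16,71.5 -> tx 0.2702 ty -0.3373 tz 0.3749 wx 0.0004 wy -0.0001 wz 0.1300  rows>=2.7
```

View pics/a8s.png

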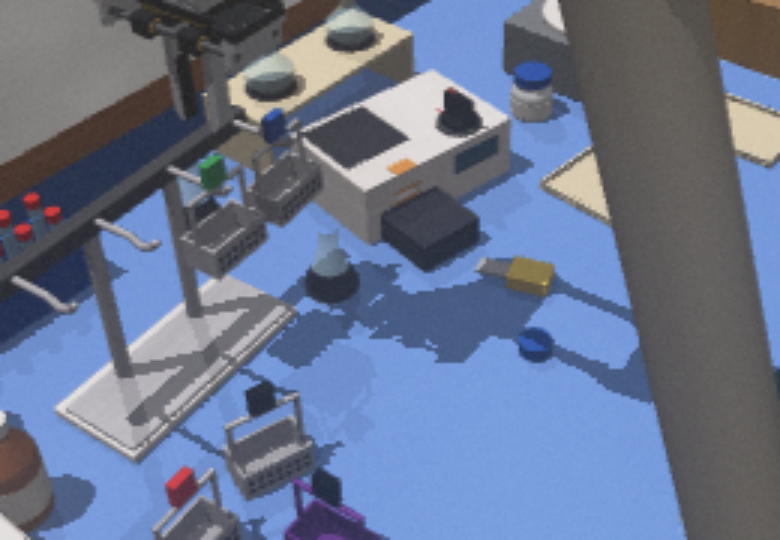

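Green is on hook 2, with its tab at crop (212,172). Next I move to the black basket, and I'll check where the hung baskets sit on their hooks from the top view.

Request:
arm_command(
  motion=[
    {"wx":0,"wy":0,"wz":0.03,"tx":0.06,"ty":-0.08,"tz":0,"gripper":-0.1},
    {"wx":0,"wy":0,"wz":0.08,"tx":0.13,"ty":-0.17,"tz":0.02,"gripper":-0.1},
    {"wx":0,"wy":0,"wz":0.13,"tx":0.21,"ty":-0.264,"tz":0.08,"gripper":-0.1},
    {"wx":0,"wy":0,"wz":0.13,"tx":0.25,"ty":-0.31,"tz":0.18,"gripper":-0.1},
    {"wx":0,"wy":0,"wz":0.13,"tx":0.27,"ty":-0.337,"tz":0.28,"gripper":-0.1},
    {"wx":0,"wy":0,"wz":0.13,"tx":0.27,"ty":-0.337,"tz":0.375,"gripper":-0.1},
    {"wx":0,"wy":0,"wz":0.13,"tx":0.27,"ty":-0.337,"tz":0.375,"gripper":-0.1},
    {"wx":0,"wy":0,"wz":0.13,"tx":0.27,"ty":-0.337,"tz":0.375,"gripper":-0.1},
  ],
)

```text
clock: 11.75
tool_pos: [0.4584, 0.2396, 0.1578]
eef_rot: [-3.14, 0.002, 1.248]
ft_force: [0.2, 0.2, 0.7]
opening: 0.0428
```

```bash
python3 p.py 0.459,0.24,0.087,71.5 ;  python3 snap.py a9 wrist top;python3 wc.py a9_wrist .459 .24; cat > hung.py <<'E'
import sys; from bench import env; from h import *
n=sys.argv[1]; cam=n.split('_')[1]
f=np.load(f'pics/{n}.npz'); c=dict(env.calibration(cam)); c['extrinsics']=f['E']; X=cloud(f['d'],c).reshape(-1,3)
for i,(x,y) in enumerate([(.612,.045),(.604,.144),(.595,.244),(.586,.3435)]):
    m=(np.hypot(X[:,0]-x,X[:,1]-y)<.035)&(X[:,2]>.247)&(X[:,2]<.275)
    if m.sum()>15: r=cv2.minAreaRect(X[m][:,:2].astype(np.float32)); print(i+1,'tab - seat mm',np.round((np.array(r[0])-(x,y))*1000,1),r[1],r[2],m.sum(),'ztop',np.percentile(X[m][:,2],95))
E
python3 hung.py a9_top
```

```text
t 11.75 pos [0.4584 0.2396 0.1578] rpy [-1.799e+02  9.000e-02  7.149e+01] F [0.2 0.2 0.7] op 0.0428 q [ 0.35  0.22  1.7  -0.    1.22  0.67]
0.459,0.24,0.087,71.5 -> tx 0.0018 ty 0.0014 tz 0.1769 wx -0.0005 wy 0.0005 wz -0.0000  rows>=1.4
((0.4597094655036926, 0.2395411878824234), (0.02546830289065838, 0.011850303038954735), 72.11425018310547) 563
1 tab - seat mm [1.8 4.5] (0.011919175274670124, 0.025686118751764297) 5.893277645111084 60 ztop 0.26614481605334284
2 tab - seat mm [-1.3  0.7] (0.012613160535693169, 0.025682292878627777) 8.245280265808105 62 ztop 0.2665861517767422
```

View pics/a9_wrist.png

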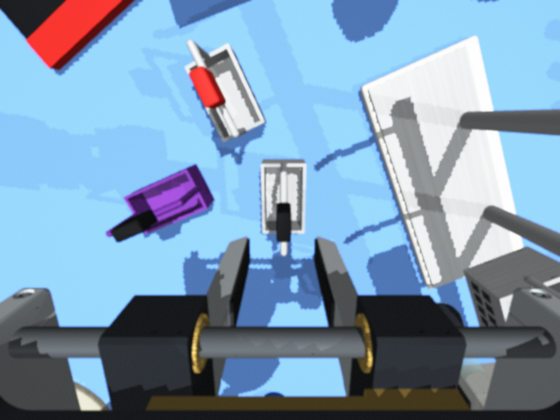

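The hung baskets sit within 5 mm of their seats. The black-tabbed steel basket is at (283,200) and the purple decoy at (165,200), so I'm gripping the steel one.

Request:
arm_command(
  motion=[
    {"wx":0,"wy":0,"wz":0,"tx":0,"ty":0.003,"tz":0.09,"gripper":-0.1},
    {"wx":0,"wy":0,"wz":0,"tx":0,"ty":0.003,"tz":0.176,"gripper":-0.1},
    {"wx":0,"wy":0,"wz":0,"tx":0,"ty":0.003,"tz":0.176,"gripper":-0.1},
    {"wx":0,"wy":0,"wz":0,"tx":0,"ty":0.003,"tz":0.176,"gripper":-1},
    {"wx":0,"wy":0,"wz":0,"tx":0,"ty":0.003,"tz":0.176,"gripper":-1},
    {"wx":0,"wy":0,"wz":0,"tx":0,"ty":0.003,"tz":0.176,"gripper":-1},
    {"wx":0,"wy":0,"wz":0,"tx":0,"ty":0.003,"tz":0.176,"gripper":-1},
    {"wx":0,"wy":0,"wz":0,"tx":0,"ty":0.003,"tz":0.176,"gripper":-1},
    {"wx":0,"wy":0,"wz":0,"tx":0,"ty":0.003,"tz":0.176,"gripper":-1},
    {"wx":0,"wy":0,"wz":0,"tx":0,"ty":0.003,"tz":0.1,"gripper":-1},
    {"wx":0,"wy":0,"wz":0,"tx":0,"ty":0.003,"tz":0.02,"gripper":-1},
    {"wx":0,"wy":0,"wz":0,"tx":0,"ty":0.003,"tz":-0.08,"gripper":-1},
    {"wx":0,"wy":0,"wz":0,"tx":0,"ty":0.003,"tz":-0.18,"gripper":-1},
    {"wx":0,"wy":0,"wz":0,"tx":0,"ty":0.003,"tz":-0.25,"gripper":-1},
    {"wx":0,"wy":0,"wz":0,"tx":0,"ty":0.003,"tz":-0.25,"gripper":-1},
    {"wx":0,"wy":0,"wz":0,"tx":0,"ty":0.003,"tz":-0.25,"gripper":-1},
  ],
)

```text
clock: 13.45
tool_pos: [0.4596, 0.2393, 0.2577]
eef_rot: [-3.141, 0.0, 1.248]
ft_force: [-0.6, 0.1, -0.6]
opening: 0.0117
```

```bash
python3 p.py 0.525,0.238,0.258,94.9 0.595,0.244,0.258,94.9 0.595,0.244,0.234,94.9;  python3 snap.py b1 wrist
```

```text
t 13.45 pos [0.4596 0.2393 0.2577] rpy [-1.7998e+02  2.0000e-02  7.1500e+01] F [-0.6  0.1 -0.6] op 0.0117 q [ 0.35  0.16  1.53 -0.    1.45  0.67]
0.525,0.238,0.258,94.9 -> tx 0.0488 ty 0.1560 tz -0.0009 wx -0.0001 wy 0.0001 wz -0.1300  rows>=2.7
0.595,0.244,0.258,94.9 -> tx 0.1185 ty 0.3172 tz -0.0010 wx -0.0001 wy 0.0001 wz -0.1300  rows>=1.4
0.595,0.244,0.234,94.9 -> tx 0.1185 ty 0.3173 tz 0.0590 wx -0.0001 wy 0.0001 wz -0.1300  rows>=0.5
```

View pics/b1_wrist.png

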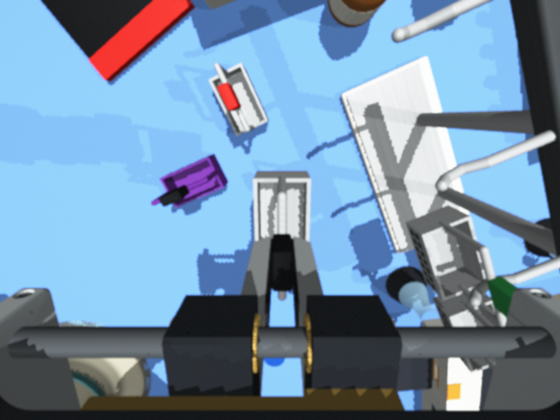

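The basket is held at (282,230). On to hook 3.

Request:
arm_command(
  motion=[
    {"wx":0,"wy":0,"wz":-0.045,"tx":0.015,"ty":0.05,"tz":0,"gripper":-1},
    {"wx":0,"wy":0,"wz":-0.09,"tx":0.035,"ty":0.1,"tz":0,"gripper":-1},
    {"wx":0,"wy":0,"wz":-0.13,"tx":0.049,"ty":0.156,"tz":0,"gripper":-1},
    {"wx":0,"wy":0,"wz":-0.13,"tx":0.049,"ty":0.156,"tz":0,"gripper":-1},
    {"wx":0,"wy":0,"wz":-0.13,"tx":0.049,"ty":0.156,"tz":0,"gripper":-1},
    {"wx":0,"wy":0,"wz":-0.13,"tx":0.073,"ty":0.211,"tz":0,"gripper":-1},
    {"wx":0,"wy":0,"wz":-0.13,"tx":0.096,"ty":0.266,"tz":0,"gripper":-1},
    {"wx":0,"wy":0,"wz":-0.13,"tx":0.116,"ty":0.31,"tz":0,"gripper":-1},
    {"wx":0,"wy":0,"wz":-0.13,"tx":0.1185,"ty":0.317,"tz":0,"gripper":-1},
    {"wx":0,"wy":0,"wz":-0.13,"tx":0.1185,"ty":0.317,"tz":0,"gripper":-1},
    {"wx":0,"wy":0,"wz":-0.13,"tx":0.1185,"ty":0.317,"tz":0.025,"gripper":-1},
    {"wx":0,"wy":0,"wz":-0.13,"tx":0.1185,"ty":0.317,"tz":0.045,"gripper":-1},
    {"wx":0,"wy":0,"wz":-0.13,"tx":0.1185,"ty":0.317,"tz":0.057,"gripper":-1},
    {"wx":0,"wy":0,"wz":-0.13,"tx":0.1185,"ty":0.317,"tz":0.057,"gripper":-1},
  ],
)

```text
clock: 14.9
tool_pos: [0.5948, 0.2442, 0.2355]
eef_rot: [3.141, 0.0, 1.656]
ft_force: [0.8, -0.6, -0.2]
opening: 0.0118
```

```bash
python3 p.py 0.595,0.244,0.234,94.9
```

```text
t 14.9 pos [0.5948 0.2442 0.2355] rpy [179.97   0.    94.9 ] F [ 0.8 -0.6 -0.2] op 0.0118 q [ 0.28  0.37  1.3  -0.    1.48  0.2 ]
0.595,0.244,0.234,94.9 -> tx -0.0005 ty 0.0006 tz 0.0038 wx 0.0001 wy 0.0000 wz 0.0000  rows>=0.0
```

Request:
arm_command(
  motion=[
    {"wx":0,"wy":0,"wz":0,"tx":0,"ty":0,"tz":0.004,"gripper":-1},
    {"wx":0,"wy":0,"wz":0,"tx":0,"ty":0,"tz":0.004,"gripper":-0.7},
    {"wx":0,"wy":0,"wz":0,"tx":0,"ty":0,"tz":0.004,"gripper":-0.5},
    {"wx":0,"wy":0,"wz":0,"tx":0,"ty":0,"tz":0.004,"gripper":-0.3},
    {"wx":0,"wy":0,"wz":0,"tx":0,"ty":0,"tz":0.004,"gripper":-0.3},
    {"wx":0,"wy":0,"wz":0,"tx":0,"ty":0,"tz":0.004,"gripper":-0.3},
    {"wx":0,"wy":0,"wz":0,"tx":0,"ty":0,"tz":-0.06,"gripper":-0.3},
    {"wx":0,"wy":0,"wz":0,"tx":0,"ty":0,"tz":-0.15,"gripper":-0.3},
    {"wx":0,"wy":0,"wz":0,"tx":0,"ty":0,"tz":-0.19,"gripper":-0.3},
    {"wx":0,"wy":0,"wz":0,"tx":0,"ty":0,"tz":-0.19,"gripper":-0.3},
  ],
)

```text
clock: 15.9
tool_pos: [0.5963, 0.2445, 0.3141]
eef_rot: [3.137, -0.001, 1.656]
ft_force: [0.0, -0.0, 0.1]
opening: 0.0326
```

```bash
python3 p.py 0.46,0.34,0.29,94.5 0.44,0.355,0.16,94.5
```

```text
t 15.9 pos [0.5963 0.2445 0.3141] rpy [ 1.7973e+02 -6.0000e-02  9.4890e+01] F [ 0.  -0.   0.1] op 0.0326 q [0.28 0.35 1.14 0.   1.65 0.2 ]
0.46,0.34,0.29,94.5 -> tx 0.2670 ty -0.3195 tz 0.0589 wx 0.0015 wy -0.0003 wz 0.0022  rows>=3.4
0.44,0.355,0.16,94.5 -> tx 0.3083 ty -0.3677 tz 0.3837 wx 0.0015 wy -0.0003 wz 0.0022  rows>=2.6
```

Request:
arm_command(
  motion=[
    {"wx":0,"wy":0,"wz":0,"tx":0.08,"ty":-0.09,"tz":0,"gripper":-0.1},
    {"wx":0,"wy":0,"wz":0,"tx":0.16,"ty":-0.18,"tz":0.02,"gripper":-0.1},
    {"wx":0,"wy":0,"wz":0,"tx":0.24,"ty":-0.27,"tz":0.06,"gripper":-0.1},
    {"wx":0,"wy":0,"wz":0,"tx":0.29,"ty":-0.34,"tz":0.14,"gripper":-0.1},
    {"wx":0,"wy":0,"wz":0.002,"tx":0.308,"ty":-0.3675,"tz":0.25,"gripper":-0.1},
    {"wx":0,"wy":0,"wz":0.002,"tx":0.308,"ty":-0.3675,"tz":0.36,"gripper":-0.1},
    {"wx":0,"wy":0,"wz":0.002,"tx":0.308,"ty":-0.3675,"tz":0.38,"gripper":-0.1},
    {"wx":0,"wy":0,"wz":0.002,"tx":0.308,"ty":-0.3675,"tz":0.38,"gripper":-0.1},
  ],
)

```text
clock: 16.7
tool_pos: [0.4371, 0.3535, 0.1574]
eef_rot: [-3.137, 0.002, 1.65]
ft_force: [0.4, 0.3, 0.3]
opening: 0.0422
```

```bash
python3 p.py 0.44,0.355,0.087,94.5 ;  python3 snap.py b2 wrist top;python3 wc.py b2_wrist .44 .355;python3 hung.py b2_top
```

```text
t 16.7 pos [0.4371 0.3535 0.1574] rpy [-1.7975e+02  1.4000e-01  9.4530e+01] F [0.4 0.3 0.3] op 0.0422 q [ 0.56  0.29  1.61 -0.    1.25  0.48]
0.44,0.355,0.087,94.5 -> tx 0.0037 ty 0.0084 tz 0.1760 wx -0.0014 wy 0.0008 wz 0.0002  rows>=1.4
((0.4398442804813385, 0.35510775446891785), (0.011961854062974453, 0.025806745514273643), 5.903250694274902) 575
1 tab - seat mm [2.1 4.4] (0.01302834041416645, 0.025790555402636528) 7.727226734161377 60 ztop 0.26559145252956173
2 tab - seat mm [-1.1  0.7] (0.012745442800223827, 0.025851750746369362) 6.4925150871276855 63 ztop 0.267259076941094
3 tab - seat mm [0.3 0.3] (0.011381863616406918, 0.02599218674004078) 1.8238059282302856 67 ztop 0.26647130630085214
```

View pics/b2_wrist.png

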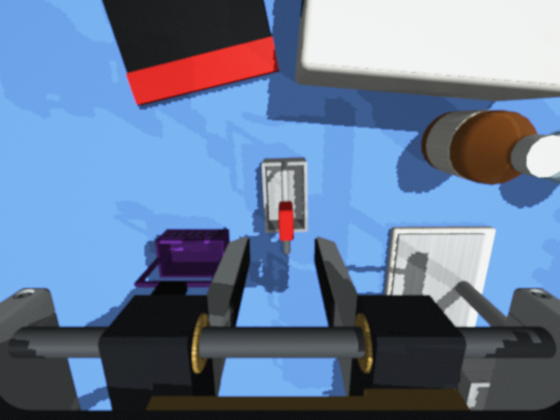

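The red tab is at (286,220) between the jaws, and the amber bottle at (480,145) is clear. I'm gripping it.

Request:
arm_command(
  motion=[
    {"wx":0,"wy":0,"wz":-0.005,"tx":0,"ty":0.003,"tz":0.09,"gripper":-0.1},
    {"wx":0,"wy":0,"wz":-0.005,"tx":0,"ty":0.003,"tz":0.178,"gripper":-0.1},
    {"wx":0,"wy":0,"wz":-0.005,"tx":0,"ty":0.003,"tz":0.178,"gripper":-0.1},
    {"wx":0,"wy":0,"wz":-0.005,"tx":0,"ty":0.003,"tz":0.178,"gripper":-1},
    {"wx":0,"wy":0,"wz":-0.005,"tx":0,"ty":0.003,"tz":0.178,"gripper":-1},
    {"wx":0,"wy":0,"wz":-0.005,"tx":0,"ty":0.003,"tz":0.178,"gripper":-1},
    {"wx":0,"wy":0,"wz":-0.005,"tx":0,"ty":0.003,"tz":0.178,"gripper":-1},
    {"wx":0,"wy":0,"wz":-0.005,"tx":0,"ty":0.003,"tz":0.178,"gripper":-1},
    {"wx":0,"wy":0,"wz":-0.005,"tx":0,"ty":0.003,"tz":0.178,"gripper":-1},
    {"wx":0,"wy":0,"wz":-0.005,"tx":0,"ty":0.003,"tz":0.1,"gripper":-1},
    {"wx":0,"wy":0,"wz":-0.005,"tx":0,"ty":0.003,"tz":0.02,"gripper":-1},
    {"wx":0,"wy":0,"wz":-0.005,"tx":0,"ty":0.003,"tz":-0.08,"gripper":-1},
    {"wx":0,"wy":0,"wz":-0.005,"tx":0,"ty":0.003,"tz":-0.18,"gripper":-1},
    {"wx":0,"wy":0,"wz":-0.005,"tx":0,"ty":0.003,"tz":-0.25,"gripper":-1},
    {"wx":0,"wy":0,"wz":-0.005,"tx":0,"ty":0.003,"tz":-0.25,"gripper":-1},
    {"wx":0,"wy":0,"wz":-0.005,"tx":0,"ty":0.003,"tz":-0.25,"gripper":-1},
  ],
)

```text
clock: 18.4
tool_pos: [0.4391, 0.3541, 0.2586]
eef_rot: [-3.141, 0.001, 1.666]
ft_force: [0.4, 0.1, -2.1]
opening: 0.0116
```

```bash
python3 p.py 0.516,0.338,0.258,94.9 0.586,0.3435,0.258,94.9 0.586,0.3435,0.234,94.9;  python3 snap.py b3 wrist
```

```text
t 18.4 pos [0.4391 0.3541 0.2586] rpy [-1.7995e+02  3.0000e-02  9.5440e+01] F [ 0.4  0.1 -2.1] op 0.0116 q [ 0.56  0.24  1.43 -0.    1.48  0.46]
0.516,0.338,0.258,94.9 -> tx -0.0584 ty 0.1876 tz 0.0014 wx -0.0003 wy 0.0002 wz 0.0030  rows>=1.6
0.586,0.3435,0.258,94.9 -> tx -0.0613 ty 0.3631 tz 0.0013 wx -0.0003 wy 0.0002 wz 0.0030  rows>=1.4
0.586,0.3435,0.234,94.9 -> tx -0.0613 ty 0.3632 tz 0.0613 wx -0.0003 wy 0.0002 wz 0.0030  rows>=0.5
```

View pics/b3_wrist.png

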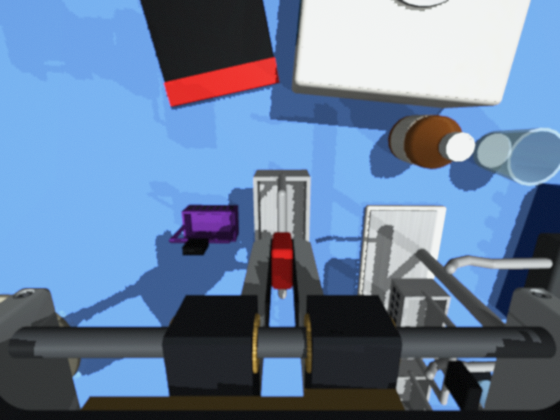

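Held at (282,230). The bottle at (430,140) is well below the carrying height. On to hook 4.

Request:
arm_command(
  motion=[
    {"wx":0,"wy":0,"wz":0.003,"tx":-0.02,"ty":0.06,"tz":0,"gripper":-1},
    {"wx":0,"wy":0,"wz":0.003,"tx":-0.04,"ty":0.12,"tz":0,"gripper":-1},
    {"wx":0,"wy":0,"wz":0.003,"tx":-0.0585,"ty":0.187,"tz":0,"gripper":-1},
    {"wx":0,"wy":0,"wz":0.003,"tx":-0.0585,"ty":0.187,"tz":0,"gripper":-1},
    {"wx":0,"wy":0,"wz":0.003,"tx":-0.0585,"ty":0.187,"tz":0,"gripper":-1},
    {"wx":0,"wy":0,"wz":0.003,"tx":-0.06,"ty":0.245,"tz":0,"gripper":-1},
    {"wx":0,"wy":0,"wz":0.003,"tx":-0.061,"ty":0.305,"tz":0,"gripper":-1},
    {"wx":0,"wy":0,"wz":0.003,"tx":-0.061,"ty":0.355,"tz":0,"gripper":-1},
    {"wx":0,"wy":0,"wz":0.003,"tx":-0.061,"ty":0.363,"tz":0,"gripper":-1},
    {"wx":0,"wy":0,"wz":0.003,"tx":-0.061,"ty":0.363,"tz":0,"gripper":-1},
    {"wx":0,"wy":0,"wz":0.003,"tx":-0.061,"ty":0.363,"tz":0.025,"gripper":-1},
    {"wx":0,"wy":0,"wz":0.003,"tx":-0.061,"ty":0.363,"tz":0.045,"gripper":-1},
    {"wx":0,"wy":0,"wz":0.003,"tx":-0.061,"ty":0.363,"tz":0.057,"gripper":-1},
    {"wx":0,"wy":0,"wz":0.003,"tx":-0.061,"ty":0.363,"tz":0.058,"gripper":-1},
  ],
)

```text
clock: 19.85
tool_pos: [0.5855, 0.3439, 0.2363]
eef_rot: [-3.141, 0.0, 1.657]
ft_force: [0.1, -0.3, -0.1]
opening: 0.0117
```

```bash
python3 p.py 0.586,0.3435,0.234,94.9
```

```text
t 19.85 pos [0.5855 0.3439 0.2363] rpy [-1.7998e+02  1.0000e-02  9.4920e+01] F [ 0.1 -0.3 -0.1] op 0.0117 q [ 0.43  0.42  1.2  -0.    1.51  0.34]
0.586,0.3435,0.234,94.9 -> tx -0.0010 ty 0.0011 tz 0.0058 wx -0.0001 wy 0.0000 wz 0.0001  rows>=0.0
```

Request:
arm_command(
  motion=[
    {"wx":0,"wy":0,"wz":0,"tx":0,"ty":0,"tz":0.005,"gripper":-1},
    {"wx":0,"wy":0,"wz":0,"tx":0,"ty":0,"tz":0.005,"gripper":-0.7},
    {"wx":0,"wy":0,"wz":0,"tx":0,"ty":0,"tz":0.005,"gripper":-0.5},
    {"wx":0,"wy":0,"wz":0,"tx":0,"ty":0,"tz":0.005,"gripper":-0.3},
    {"wx":0,"wy":0,"wz":0,"tx":0,"ty":0,"tz":0.005,"gripper":-0.3},
    {"wx":0,"wy":0,"wz":0,"tx":0,"ty":0,"tz":0.005,"gripper":-0.3},
    {"wx":0,"wy":0,"wz":0,"tx":0,"ty":0,"tz":-0.06,"gripper":-0.3},
    {"wx":0,"wy":0,"wz":0,"tx":0,"ty":0,"tz":-0.15,"gripper":-0.3},
    {"wx":0,"wy":0,"wz":0,"tx":0,"ty":0,"tz":-0.19,"gripper":-0.3},
    {"wx":0,"wy":0,"wz":0,"tx":0,"ty":0,"tz":-0.19,"gripper":-0.3},
  ],
)

```text
clock: 20.85
tool_pos: [0.5874, 0.3444, 0.3151]
eef_rot: [3.137, -0.002, 1.656]
ft_force: [0.2, -0.4, 0.5]
opening: 0.0328
```

```bash
python3 p.py 0.40,0.1,0.29,80 0.37,-0.05,0.25,40; python3 snap.py b4 top side
```

```text
t 20.85 pos [0.5874 0.3444 0.3151] rpy [ 1.7972e+02 -1.1000e-01  9.4900e+01] F [ 0.2 -0.4  0.5] op 0.0328 q [0.43 0.41 1.04 0.   1.69 0.34]
0.40,0.1,0.29,80 -> tx -0.5690 ty -0.5193 tz 0.0592 wx 0.0015 wy -0.0008 wz 0.0828  rows>=6.2
0.37,-0.05,0.25,40 -> tx -0.9364 ty -0.6265 tz 0.1579 wx 0.0012 wy -0.0013 wz 0.3050  rows>=4.7
```

View pics/b4_side.png

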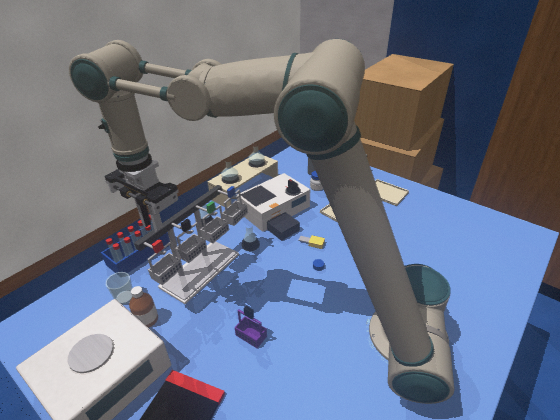

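View pics/b4_top.png

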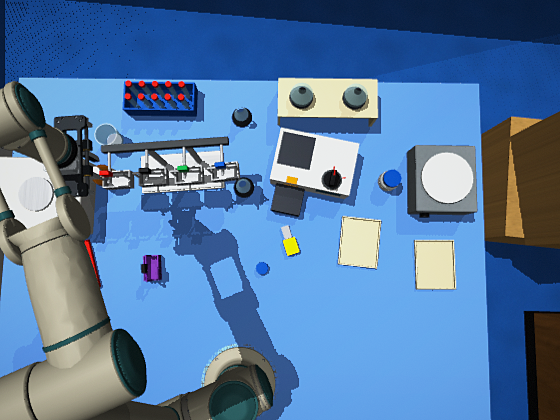

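All four baskets hang on hooks, with tabs near (105,173), (145,172), (182,168) and (222,164) in the top view. The key is still at (290,242). Now I need the console and key geometry.

```bash
cat > con.py <<'E'
import sys; from bench import env; from h import *
n=sys.argv[1]
def load(n,cam):
    f=np.load(f'pics/{n}_{cam}.npz'); c=dict(env.calibration(cam)); c['extrinsics']=f['E']; return cloud(f['d'],c),cv2.imread(f'pics/{n}_{cam}.png')
for cam in sys.argv[2:]:
    W,im=load(n,cam); X=W.reshape(-1,3)
    m=(X[:,2]>.079)&(X[:,2]<.091)&(X[:,0]>.5)&(X[:,0]<.78)&(X[:,1]>-.4)&(X[:,1]<-.06)
    r=cv2.minAreaRect(X[m][:,:2].astype(np.float32)); print(cam,'console',r)
    a=np.radians(-11.0);u=np.array([np.cos(a),np.sin(a)]);w=np.array([-u[1],u[0]]); o=np.array([.666,-.212])
    q=X[:,:2]-o; L=np.stack([q@u,q@w],1)
    m=(X[:,2]>.079)&(X[:,2]<.091)&(abs(L[:,0])<.1)&(abs(L[:,1])<.14); print(' top x',np.percentile(L[m,0],[.5,99.5]),'y',np.percentile(L[m,1],[.5,99.5]))
    m=(X[:,2]>.036)&(X[:,2]<.044)&(L[:,0]>-.175)&(L[:,0]<-.088)&(abs(L[:,1])<.12); print(' step x',np.percentile(L[m,0],[.5,99.5]),'y',np.percentile(L[m,1],[1,99]),'z',np.median(X[m,2]),m.sum())
    hsv=cv2.cvtColor(im,cv2.COLOR_BGR2HSV).reshape(-1,3)
    m=(hsv[:,0]>8)&(hsv[:,0]<20)&(hsv[:,1]>150)&(hsv[:,2]>120)&(abs(L[:,0])<.13)&(abs(L[:,1])<.14); P=L[m]; print(' orange',len(P),P.min(0) if len(P) else '',P.max(0) if len(P) else '', np.round(np.c_[P,X[m,2]][::6],3).tolist())
    m=(X[:,2]>.11)&(X[:,2]<.14)&(abs(L[:,0])<.1)&(abs(L[:,1])<.12); print(' knob',cv2.minAreaRect(X[m][:,:2].astype(np.float32)),m.sum())
    m=(X[:,2]>.012)&(X[:,2]<.026)&(hsv[:,0]>22)&(hsv[:,0]<38)&(hsv[:,1]>120)&(X[:,0]>.3)&(X[:,0]<.55)&(X[:,1]>-.26)&(X[:,1]<0)
    print(' key handle',cv2.minAreaRect(X[m][:,:2].astype(np.float32)),m.sum(),np.median(X[m,2]))
    m=(X[:,2]>.008)&(X[:,2]<.016)&(hsv[:,1]<60)&(X[:,0]>.36)&(X[:,0]<.54)&(X[:,1]>-.24)&(X[:,1]<0)
    if m.sum()>5: print(' blade',cv2.minAreaRect(X[m][:,:2].astype(np.float32)),m.sum(),X[m].mean(0))
E
python3 con.py b4 top side; python3 hung.py b4_top
```

```text
top console ((0.6660447120666504, -0.2118840366601944), (0.24058020114898682, 0.16211840510368347), 78.88005065917969)
 top x [-0.08038903  0.07895943] y [-0.11849883  0.11923848]
 step x [-0.16485851 -0.08863535] y [0.01163512 0.09951945] z 0.0397024011459115 641
 orange 8 [-0.07999794  0.03944607] [-0.06427942  0.07014768] [[-0.064, 0.039, 0.084], [-0.08, 0.052, 0.086]]
 knob ((0.6090295910835266, -0.26128655672073364), (0.013956478796899319, 0.04443220794200897), 76.8148422241211) 83
 key handle ((0.4142135679721832, -0.14710058271884918), (0.04838051646947861, 0.039087336510419846), 19.215612411499023) 202 0.019191604915521188
 blade ((0.4573352634906769, -0.1327337622642517), (0.03836244344711304, 0.022639621049165726), 19.114912033081055) 72 [ 0.45788394 -0.13251557  0.0117651 ]
side console ((0.6645628809928894, -0.21256043016910553), (0.2445887327194214, 0.16766957938671112), 78.75328063964844)
 top x [-0.08210663  0.0803829 ] y [-0.12085471  0.12049024]
 step x [-0.16671935 -0.08871807] y [0.01130814 0.10043111] z 0.04084540063543185 336
 orange 9 [-0.07422914  0.04367475] [
[... 259 characters left out ...]
677845001, 0.040435709059238434), 16.57556915283203) 95 0.021309591609493306
 blade ((0.43205785751342773, -0.1412704885005951), (0.08970054984092712, 0.026634929701685905), 17.432584762573242) 53 [ 0.45157842 -0.13449395  0.01234621]
1 tab - seat mm [2.4 4.8] (0.012361190281808376, 0.025886619463562965) 7.151163101196289 60 ztop 0.2662712371377142
2 tab - seat mm [-0.9  1. ] (0.013074071146547794, 0.025789782404899597) 5.551798343658447 63 ztop 0.2672917116168356
3 tab - seat mm [0.2 0.4] (0.01191303413361311, 0.027350423857569695) 1.0503538846969604 62 ztop 0.26638224495391394
4 tab - seat mm [0.3 1.6] (0.010831112042069435, 0.02577698417007923) 2.469434976577759 62 ztop 0.2667406170206384
```

Request:
arm_command(
  motion=[
    {"wx":0,"wy":0,"wz":0.04,"tx":-0.08,"ty":-0.1,"tz":0,"gripper":-0.3},
    {"wx":0,"wy":0,"wz":0.08,"tx":-0.16,"ty":-0.2,"tz":0,"gripper":-0.3},
    {"wx":0,"wy":0,"wz":0.12,"tx":-0.26,"ty":-0.3,"tz":0,"gripper":0.32},
    {"wx":0,"wy":0,"wz":0.305,"tx":-0.936,"ty":-0.6265,"tz":0.158,"gripper":0.32},
    {"wx":0,"wy":0,"wz":0.305,"tx":-0.936,"ty":-0.6265,"tz":0.158,"gripper":0.32},
    {"wx":0,"wy":0,"wz":0.305,"tx":-0.936,"ty":-0.6265,"tz":0.158,"gripper":0.32},
    {"wx":0,"wy":0,"wz":0.305,"tx":-0.936,"ty":-0.6265,"tz":0.158,"gripper":0.32},
    {"wx":0,"wy":0,"wz":0.305,"tx":-0.936,"ty":-0.6265,"tz":0.158,"gripper":0.32},
    {"wx":0,"wy":0,"wz":0.305,"tx":-0.936,"ty":-0.6265,"tz":0.158,"gripper":0.32},
    {"wx":0,"wy":0,"wz":0.305,"tx":-0.936,"ty":-0.6265,"tz":0.158,"gripper":0.32},
    {"wx":0,"wy":0,"wz":0.305,"tx":-0.936,"ty":-0.6265,"tz":0.158,"gripper":0.32},
  ],
)

```text
clock: 22.05
tool_pos: [0.3662, -0.0517, 0.247]
eef_rot: [-3.138, 0.003, 0.693]
ft_force: [0.8, 0.5, -0.6]
opening: 0.0621
```

```bash
python3 p.py 0.414,-0.147,0.12,18.5; python3 snap.py b5 wrist top; python3 con.py b5 top wrist
```

```text
t 22.05 pos [ 0.3662 -0.0517  0.247 ] rpy [-1.798e+02  1.600e-01  3.973e+01] F [ 0.8  0.5 -0.6] op 0.0621 q [-0.33 -0.06  1.8  -0.    1.41  0.55]
0.414,-0.147,0.12,18.5 -> tx -0.0595 ty 0.2606 tz 0.3167 wx -0.0009 wy 0.0011 wz 0.1179  rows>=3.3
top console ((0.6659566164016724, -0.2115945816040039), (0.24009613692760468, 0.16187575459480286), 78.86282348632812)
 top x [-0.08027712  0.07901254] y [-0.11833143  0.11927133]
 step x [-0.16526381 -0.08871447] y [0.01233814 0.09955991] z 0.03976063929150975 631
 orange 10 [-0.08057066  0.03946606] [-0.06183203  0.07030205] [[-0.062, 0.07, 0.087], [-0.078, 0.064, 0.083]]
 knob ((0.6094561815261841, -0.2611340582370758), (0.013736560009419918, 0.04591859504580498), 79.09382629394531) 87
 key handle ((0.41423478722572327, -0.1470213383436203), (0.04847297817468643, 0.03873707726597786), 19.207172393798828) 126 0.019072153166417527
 blade ((0.45729339122772217, -0.13288064301013947), (0.03805578872561455, 0.022652389481663704), 19.843040466308594) 68 [ 0.45842276 -0.13292618  0.01172257]
wrist console ((0.6308826208114624, -0.2066621631383896), (0.24084556102752686, 0.09265600889921188), 78.87733459472656)
 top x [-0.08094989  0.00419918] y [-0.11123305  0.11840329]
 step x [-0.16538524 -0.08834069] y [0.01049002 0.09861033] z 0.041014461758816456 4847
 orange 48 [-0.0805959   0.04057541] [-0.07450085  0.06933816] [[-0.075, 0.069, 0.089], [-0.08, 0.066, 0.088], [-0.08, 0.062, 0.086], [-0.079, 0.058, 0.087], [-0.08, 0.055, 0.087], [-0.08, 0.052, 0.087], [-0.079, 0.047, 0.086], [-0.08, 0.044, 0.087]]
 knob ((0.0, 0.0), (0.0, 0.0), 0.0) 0
 key handle ((0.4135131239891052, -0.1472475379705429), (0.049160391092300415, 0.03862106800079346), 19.079214096069336) 949 0.02091115104253699
 blade ((0.46196162700653076, -0.1266879290342331), (0.1423777937889099, 0.03490975499153137), 20.447507858276367) 497 [ 0.45689454 -0.13305768  0.01301341]
```

View pics/b5_wrist.png

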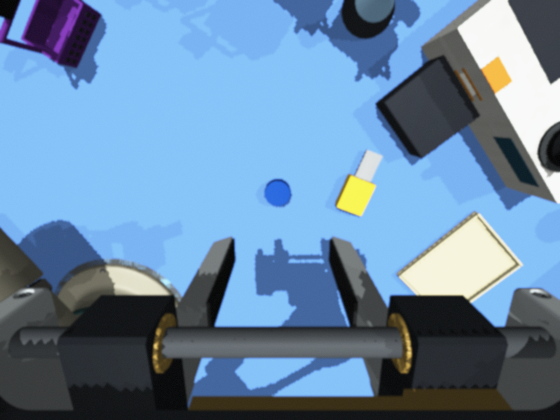

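The wrist view shows the key with its handle at (357,195) and blade at (370,165), the step at (428,107) and the orange mark at (497,75). It agrees with the top view to within 1 mm. I'm moving over the handle.

Request:
arm_command(
  motion=[
    {"wx":0,"wy":0,"wz":0.115,"tx":-0.06,"ty":0.26,"tz":0.31,"gripper":0.32},
    {"wx":0,"wy":0,"wz":0.115,"tx":-0.06,"ty":0.26,"tz":0.31,"gripper":0.32},
    {"wx":0,"wy":0,"wz":0.115,"tx":-0.06,"ty":0.26,"tz":0.31,"gripper":0.32},
    {"wx":0,"wy":0,"wz":0.115,"tx":-0.06,"ty":0.26,"tz":0.31,"gripper":0.32},
    {"wx":0,"wy":0,"wz":0.115,"tx":-0.06,"ty":0.26,"tz":0.31,"gripper":0.32},
    {"wx":0,"wy":0,"wz":0.115,"tx":-0.06,"ty":0.26,"tz":0.31,"gripper":0.32},
  ],
)

```text
clock: 22.75
tool_pos: [0.4175, -0.1444, 0.1257]
eef_rot: [-3.141, -0.0, 0.339]
ft_force: [0.1, 0.3, -0.1]
opening: 0.0622
```

```bash
python3 p.py 0.414,-0.147,0.006,19;python3 snap.py b6 wrist; python3 con.py b6 wrist | grep key
```

```text
t 22.75 pos [ 0.4175 -0.1444  0.1257] rpy [-1.7997e+02 -2.0000e-02  1.9410e+01] F [ 0.1  0.3 -0.1] op 0.0622 q [-0.49  0.14  1.9   0.    1.1   0.74]
0.414,-0.147,0.006,19 -> tx -0.0105 ty 0.0035 tz 0.2993 wx -0.0002 wy -0.0001 wz 0.0023  rows>=2.4
 key handle ((0.41438376903533936, -0.1485305279493332), (0.048676997423172, 0.03890305384993553), 18.7867488861084) 1772 0.02081914201876489
```

View pics/b6_wrist.png

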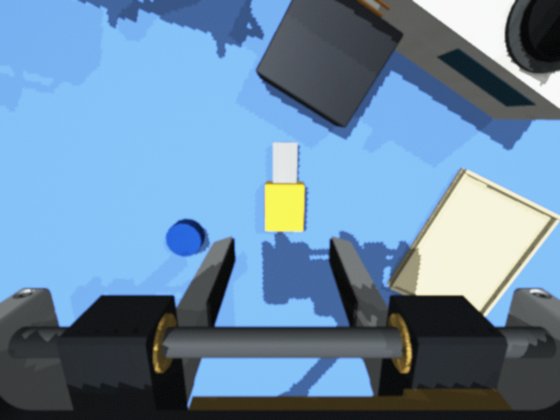

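The key is centred at (285,207) and aligned with the jaws. Going down and gripping.

Request:
arm_command(
  motion=[
    {"wx":0,"wy":0,"wz":0.002,"tx":-0.01,"ty":0.006,"tz":0.1,"gripper":0.32},
    {"wx":0,"wy":0,"wz":0.002,"tx":-0.01,"ty":0.006,"tz":0.2,"gripper":0.32},
    {"wx":0,"wy":0,"wz":0.002,"tx":-0.01,"ty":0.006,"tz":0.27,"gripper":0.32},
    {"wx":0,"wy":0,"wz":0.002,"tx":-0.01,"ty":0.006,"tz":0.298,"gripper":0.32},
    {"wx":0,"wy":0,"wz":0.002,"tx":-0.01,"ty":0.006,"tz":0.298,"gripper":0.32},
    {"wx":0,"wy":0,"wz":0.002,"tx":-0.01,"ty":0.006,"tz":0.298,"gripper":-0.4},
    {"wx":0,"wy":0,"wz":0.002,"tx":-0.01,"ty":0.006,"tz":0.298,"gripper":-1},
    {"wx":0,"wy":0,"wz":0.002,"tx":-0.01,"ty":0.006,"tz":0.298,"gripper":-1},
    {"wx":0,"wy":0,"wz":0.002,"tx":-0.01,"ty":0.006,"tz":0.298,"gripper":-1},
    {"wx":0,"wy":0,"wz":0.002,"tx":-0.01,"ty":0.006,"tz":0.298,"gripper":-1},
  ],
)

```text
clock: 23.8
tool_pos: [0.415, -0.1494, 0.0071]
eef_rot: [3.14, -0.002, 0.33]
ft_force: [-0.2, 1.5, 7.5]
opening: 0.0394
```

```bash
python3 p.py 0.414,-0.147,0.1,19
```

```text
t 23.8 pos [ 0.415  -0.1494  0.0071] rpy [ 1.7992e+02 -1.0000e-01  1.8920e+01] F [-0.2  1.5  7.5] op 0.0394 q [-0.5   0.29  2.07  0.    0.78  0.74]
0.414,-0.147,0.1,19 -> tx 0.0000 ty -0.0062 tz -0.2324 wx 0.0004 wy -0.0006 wz -0.0004  rows>=1.9
```

Request:
arm_command(
  motion=[
    {"wx":0,"wy":0,"wz":0,"tx":0,"ty":0,"tz":-0.06,"gripper":-1},
    {"wx":0,"wy":0,"wz":0,"tx":0,"ty":0,"tz":-0.14,"gripper":-1},
    {"wx":0,"wy":0,"wz":0,"tx":0,"ty":0,"tz":-0.22,"gripper":-1},
    {"wx":0,"wy":0,"wz":0,"tx":0,"ty":0,"tz":-0.25,"gripper":-1},
    {"wx":0,"wy":0,"wz":0,"tx":0,"ty":0,"tz":-0.25,"gripper":-1},
  ],
)

```text
clock: 24.3
tool_pos: [0.4156, -0.1501, 0.108]
eef_rot: [3.137, -0.004, 0.331]
ft_force: [0.3, 0.1, -0.9]
opening: 0.0399
```

```bash
python3 p.py 0.5196,-0.1272,0.105,-11.1 0.5196,-0.1272,0.048,-11.1;python3 snap.py b7 wrist; python3 - <<'E'
from bench import env
from h import *
f=np.load('pics/b7_wrist.npz'); c=dict(env.calibration('wrist')); c['extrinsics']=f['E']; W=cloud(f['d'],c).reshape(-1,3)
im=cv2.imread('pics/b7_wrist.png'); hsv=cv2.cvtColor(im,cv2.COLOR_BGR2HSV).reshape(-1,3)
p=np.array(env.get_obs()['tool_pos'])
m=(hsv[:,0]>22)&(hsv[:,0]<38)&(hsv[:,1]>120)&(W[:,2]>.08)&(np.hypot(W[:,0]-p[0],W[:,1]-p[1])<.08)
print(cv2.minAreaRect(W[m][:,:2].astype(np.float32)),np.median(W[m,2]),p)
E
```

```text
t 24.3 pos [ 0.4156 -0.1501  0.108 ] rpy [179.76  -0.2   18.94] F [ 0.3  0.1 -0.9] op 0.0399 q [-0.5   0.16  1.93 -0.    1.05  0.74]
0.5196,-0.1272,0.105,-11.1 -> tx 0.2644 ty 0.0303 tz 0.0086 wx 0.0010 wy -0.0014 wz 0.1669  rows>=3.5
0.5196,-0.1272,0.048,-11.1 -> tx 0.2639 ty 0.0297 tz 0.1511 wx 0.0010 wy -0.0014 wz 0.1669  rows>=1.1
((0.41785433888435364, -0.15618062019348145), (0.05208569020032883, 0.06690232455730438), 23.988231658935547) 0.12169322693464224 [ 0.41450267 -0.14947055  0.10661008]
```

View pics/b7_wrist.png

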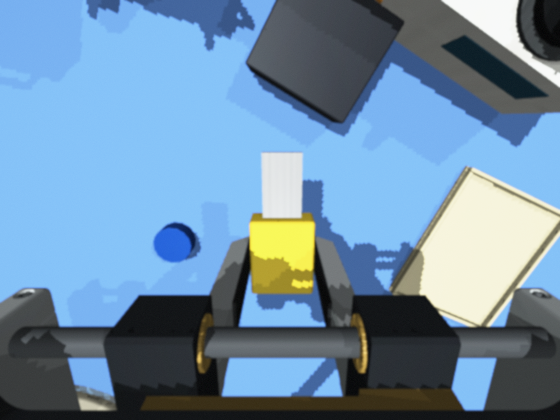

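The key is level and straight, with the handle at (282,253) and blade at (282,185). I'm moving to the front of the slot.

Request:
arm_command(
  motion=[
    {"wx":0,"wy":0,"wz":0.045,"tx":0.07,"ty":0.01,"tz":0.006,"gripper":-1},
    {"wx":0,"wy":0,"wz":0.09,"tx":0.14,"ty":0.02,"tz":0.006,"gripper":-1},
    {"wx":0,"wy":0,"wz":0.135,"tx":0.2,"ty":0.03,"tz":0.006,"gripper":-1},
    {"wx":0,"wy":0,"wz":0.167,"tx":0.264,"ty":0.03,"tz":0.006,"gripper":-1},
    {"wx":0,"wy":0,"wz":0.167,"tx":0.264,"ty":0.03,"tz":0.006,"gripper":-1},
    {"wx":0,"wy":0,"wz":0.167,"tx":0.264,"ty":0.03,"tz":0.006,"gripper":-1},
    {"wx":0,"wy":0,"wz":0.167,"tx":0.264,"ty":0.03,"tz":0.006,"gripper":-1},
  ],
)

```text
clock: 25.05
tool_pos: [0.5161, -0.1261, 0.1024]
eef_rot: [-3.142, 0.003, -0.193]
ft_force: [-0.0, -0.1, -0.8]
opening: 0.0398
```

```bash
python3 p.py 0.5196,-0.1272,0.048,-11.1;python3 snap.py b8 wrist top; python3 con.py b8 wrist |head -4;  python3 - <<'E'
from bench import env
from h import *
f=np.load('pics/b8_wrist.npz'); c=dict(env.calibration('wrist')); c['extrinsics']=f['E']; W=cloud(f['d'],c).reshape(-1,3)
im=cv2.imread('pics/b8_wrist.png'); hsv=cv2.cvtColor(im,cv2.COLOR_BGR2HSV).reshape(-1,3)
a=np.radians(-11.1);u=np.array([np.cos(a),np.sin(a)]);w=np.array([-u[1],u[0]]); o=np.array([.666,-.212])
L=np.c_[(W[:,:2]-o)@u,(W[:,:2]-o)@w]
m=(W[:,2]>.095)&(W[:,2]<.125)&(L[:,0]>-.13)&(L[:,0]<-.085)&(abs(L[:,1]-.055)<.03)
print('blade',L[m].min(0),L[m].max(0),np.median(W[m,2]),m.sum(),np.polyfit(L[m,0],L[m,1],1))
E
```

```text
t 25.05 pos [ 0.5161 -0.1261  0.1024] rpy [-179.99    0.18  -11.08] F [-0.  -0.1 -0.8] op 0.0398 q [-0.37  0.29  1.76 -0.    1.1   1.39]
0.5196,-0.1272,0.048,-11.1 -> tx 0.0097 ty 0.0010 tz 0.1361 wx -0.0000 wy 0.0010 wz 0.0001  rows>=1.1
wrist console ((0.6191370487213135, -0.20367497205734253), (0.24030065536499023, 0.06469401717185974), 78.94587707519531)
 top x [-0.07992939 -0.0159481 ] y [-0.11500586  0.11819464]
 step x [-0.16393543 -0.08841536] y [0.01011665 0.09822727] z 0.0408344738788928 7066
 orange 118 [-0.08072244  0.03643736] [-0.07388578  0.07072282] [[-0.074, 0.039, 0.087], [-0.079, 0.048, 0.087], [-0.079, 0.044, 0.087], [-0.079, 0.04, 0.086], [-0.08, 0.067, 0.087], [-0.08, 0.063, 0.085], [-0.08, 0.059, 0.087], [-0.08, 0.055, 0.087], [-0.08, 0.051, 0.087], [-0.08, 0.048, 0.086], [-0.08, 0.044, 0.086], [-0.08, 0.04, 0.087], [-0.081, 0.069, 0.061], [-0.081, 0.064, 0.062], [-0.081, 0.06, 0.062], [-0.081, 0.056, 0.062], [-0.081, 0.052, 0.061], [-0.081, 0.047, 0.06], [-0.081, 0.043, 0.061], [-0.081, 0.039, 0.061]]
blade [-0.1299837   0.04338326] [-0.09959559  0.0674503 ] 0.10791602720361286 2036 [0.00848435 0.05636471]
  return _methods._mean(a, axis=axis, dtype=dtype,
  ret = ret.dtype.type(ret / rcount)
```

View pics/b8_wrist.png

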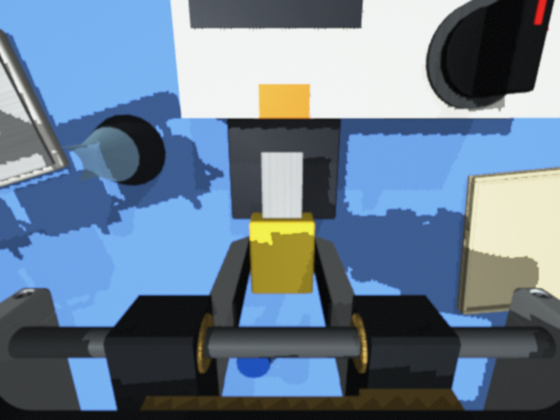

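The blade at (282,185) lines up with the orange mark at (285,100). It is about 1 mm to the left, so I correct that while lowering onto the step.

Request:
arm_command(
  motion=[
    {"wx":0,"wy":0,"wz":0,"tx":0.008,"ty":0.003,"tz":0.06,"gripper":-1},
    {"wx":0,"wy":0,"wz":0,"tx":0.008,"ty":0.003,"tz":0.11,"gripper":-1},
    {"wx":0,"wy":0,"wz":0,"tx":0.008,"ty":0.003,"tz":0.128,"gripper":-1},
    {"wx":0,"wy":0,"wz":0,"tx":0.008,"ty":0.003,"tz":0.128,"gripper":-1},
    {"wx":0,"wy":0,"wz":0,"tx":0.008,"ty":0.003,"tz":0.128,"gripper":-1},
    {"wx":0,"wy":0,"wz":0,"tx":0.008,"ty":0.003,"tz":0.128,"gripper":-1},
  ],
)

```text
clock: 25.75
tool_pos: [0.5215, -0.1285, 0.0533]
eef_rot: [3.141, -0.002, -0.194]
ft_force: [-1.3, -0.3, -0.7]
opening: 0.0397
```

```bash
python3 p.py 0.5196,-0.1272,0.0476,-11.1
```

```text
t 25.75 pos [ 0.5215 -0.1285  0.0533] rpy [ 1.7997e+02 -1.2000e-01 -1.1130e+01] F [-1.3 -0.3 -0.7] op 0.0397 q [-0.37  0.35  1.81 -0.    0.98  1.39]
0.5196,-0.1272,0.0476,-11.1 -> tx -0.0053 ty -0.0022 tz 0.0142 wx 0.0001 wy -0.0006 wz -0.0002  rows>=0.1
```

Request:
arm_command(
  motion=[
    {"wx":0,"wy":0,"wz":0,"tx":0,"ty":0,"tz":0.013,"gripper":-1},
    {"wx":0,"wy":0,"wz":0,"tx":0,"ty":0,"tz":0.013,"gripper":-1},
    {"wx":0,"wy":0,"wz":0,"tx":0.02,"ty":0,"tz":0.013,"gripper":-1},
    {"wx":0,"wy":0,"wz":0,"tx":0.04,"ty":0,"tz":0.013,"gripper":-1},
    {"wx":0,"wy":0,"wz":0,"tx":0.06,"ty":0,"tz":0.013,"gripper":-1},
    {"wx":0,"wy":0,"wz":0,"tx":0.07,"ty":0,"tz":0.013,"gripper":-1},
    {"wx":0,"wy":0,"wz":0,"tx":0.07,"ty":0,"tz":0.013,"gripper":-1},
    {"wx":0,"wy":0,"wz":0,"tx":0.07,"ty":0,"tz":0.013,"gripper":-1},
  ],
)

```text
clock: 26.55
tool_pos: [0.5489, -0.1337, 0.0471]
eef_rot: [3.141, -0.001, -0.194]
ft_force: [-0.6, -0.1, 0.1]
opening: 0.0397
```

```bash
python3 p.py 0.5729,-0.1382,0.0476,-11.1; python3 snap.py b9 wrist side; python3 - <<'E'
import cv2
a=cv2.imread('pics/b9_side.png')[150:270,220:340]; cv2.imwrite('pics/b9s.png',cv2.resize(a,None,fx=5,fy=5,interpolation=cv2.INTER_CUBIC))
E
```

```text
t 26.55 pos [ 0.5489 -0.1337  0.0471] rpy [ 1.7999e+02 -6.0000e-02 -1.1120e+01] F [-0.6 -0.1  0.1] op 0.0397 q [-0.36  0.39  1.76 -0.    0.99  1.4 ]
0.5729,-0.1382,0.0476,-11.1 -> tx 0.0610 ty -0.0005 tz -0.0011 wx 0.0001 wy -0.0003 wz -0.0001  rows>=0.5
```

View pics/b9s.png

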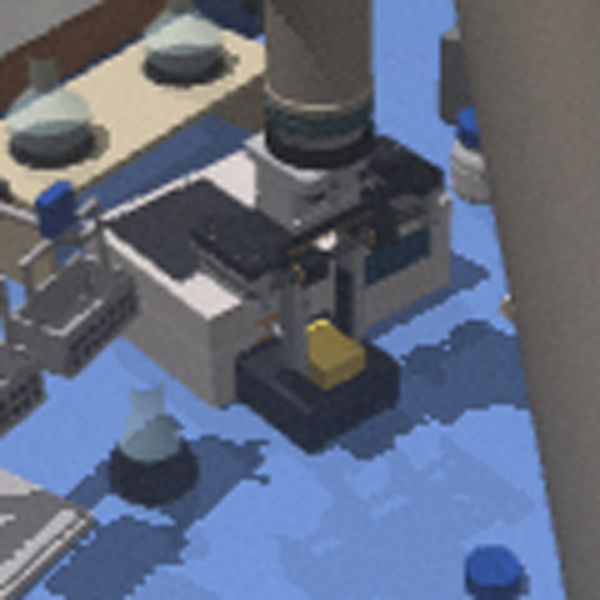

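View pics/b9_wrist.png

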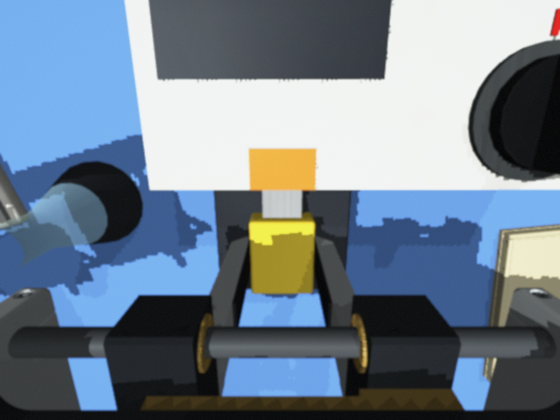

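The blade is about 15 mm into the slot with no side force, and the handle at (282,253) points straight at the orange mark. Pushing home.

Request:
arm_command(
  motion=[
    {"wx":0,"wy":0,"wz":0,"tx":0.02,"ty":0,"tz":0,"gripper":-1},
    {"wx":0,"wy":0,"wz":0,"tx":0.04,"ty":0,"tz":0,"gripper":-1},
    {"wx":0,"wy":0,"wz":0,"tx":0.052,"ty":0,"tz":0,"gripper":-1},
    {"wx":0,"wy":0,"wz":0,"tx":0.058,"ty":0,"tz":0,"gripper":-1},
    {"wx":0,"wy":0,"wz":0,"tx":0.061,"ty":0,"tz":0,"gripper":-1},
    {"wx":0,"wy":0,"wz":0,"tx":0.061,"ty":0,"tz":0,"gripper":-1},
  ],
)

```text
clock: 27.25
tool_pos: [0.5722, -0.1382, 0.0471]
eef_rot: [3.141, 0.0, -0.194]
ft_force: [-1.5, 0.4, 2.9]
opening: 0.0395
```

```bash
python3 p.py 0.5729,-0.1382,0.0476,-11.1
```

```text
t 27.25 pos [ 0.5722 -0.1382  0.0471] rpy [ 1.7999e+02  1.0000e-02 -1.1120e+01] F [-1.5  0.4  2.9] op 0.0395 q [-0.36  0.42  1.7  -0.    1.02  1.41]
0.5729,-0.1382,0.0476,-11.1 -> tx 0.0016 ty -0.0003 tz -0.0013 wx 0.0000 wy 0.0000 wz -0.0001  rows>=0.0
```

Nearly there. I'll push on in 1 mm steps until I feel contact.

Request:
arm_command(
  motion=[
    {"wx":0,"wy":0,"wz":0,"tx":0.0025,"ty":0,"tz":0,"gripper":-1},
    {"wx":0,"wy":0,"wz":0,"tx":0.005,"ty":0,"tz":0,"gripper":-1},
    {"wx":0,"wy":0,"wz":0,"tx":0.0075,"ty":0,"tz":0,"gripper":-1},
    {"wx":0,"wy":0,"wz":0,"tx":0.0075,"ty":0,"tz":0,"gripper":-1},
  ],
)

```text
clock: 27.65
tool_pos: [0.5742, -0.1385, 0.0471]
eef_rot: [-3.142, 0.002, -0.194]
ft_force: [-5.3, 0.6, 4.7]
opening: 0.0396
```

```bash
python3 p.py 0.5729,-0.1382,0.0476,-11.1; python3 snap.py c1 wrist
```

```text
t 27.65 pos [ 0.5742 -0.1385  0.0471] rpy [-1.800e+02  1.100e-01 -1.112e+01] F [-5.3  0.6  4.7] op 0.0396 q [-0.35  0.43  1.7  -0.    1.02  1.41]
0.5729,-0.1382,0.0476,-11.1 -> tx -0.0034 ty -0.0002 tz -0.0012 wx -0.0000 wy 0.0006 wz -0.0001  rows>=0.0
```

View pics/c1_wrist.png

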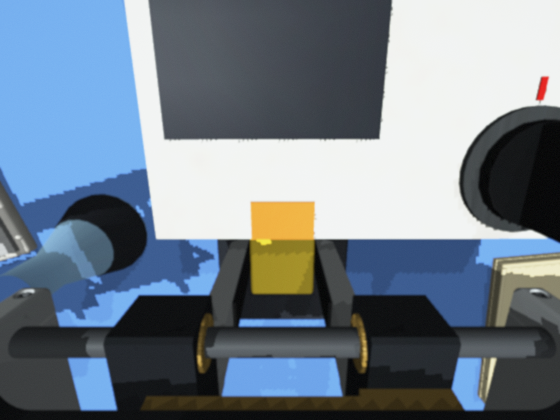

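Request:
arm_command(
  motion=[
    {"wx":0,"wy":0,"wz":0,"tx":0.004,"ty":0,"tz":0,"gripper":-1},
    {"wx":0,"wy":0,"wz":0,"tx":0.004,"ty":0,"tz":0,"gripper":-1},
    {"wx":0,"wy":0,"wz":0,"tx":0.004,"ty":0,"tz":0,"gripper":-1},
  ],
)

```text
clock: 28.0
tool_pos: [0.5742, -0.1386, 0.0471]
eef_rot: [3.142, 0.005, -0.194]
ft_force: [-7.2, 0.6, 7.9]
opening: 0.0395
```

The position holds while the force grows, so the key is against its stop. Releasing and rising.

Request:
arm_command(
  motion=[
    {"wx":0,"wy":0,"wz":0,"tx":-0.002,"ty":0,"tz":-0.002,"gripper":-0.1},
    {"wx":0,"wy":0,"wz":0,"tx":-0.002,"ty":0,"tz":-0.002,"gripper":0.1},
    {"wx":0,"wy":0,"wz":0,"tx":-0.002,"ty":0,"tz":-0.002,"gripper":0.3},
    {"wx":0,"wy":0,"wz":0,"tx":-0.002,"ty":0,"tz":-0.002,"gripper":0.3},
    {"wx":0,"wy":0,"wz":0,"tx":-0.002,"ty":0,"tz":-0.002,"gripper":0.3},
    {"wx":0,"wy":0,"wz":0,"tx":-0.002,"ty":0,"tz":-0.06,"gripper":0.3},
    {"wx":0,"wy":0,"wz":0,"tx":-0.002,"ty":0,"tz":-0.16,"gripper":0.3},
    {"wx":0,"wy":0,"wz":0,"tx":-0.002,"ty":0,"tz":-0.26,"gripper":0.3},
    {"wx":0,"wy":0,"wz":0,"tx":-0.002,"ty":0,"tz":-0.36,"gripper":0.3},
    {"wx":0,"wy":0,"wz":0,"tx":-0.002,"ty":0,"tz":-0.42,"gripper":0.3},
    {"wx":0,"wy":0,"wz":0,"tx":-0.002,"ty":0,"tz":-0.42,"gripper":0.3},
  ],
)

```text
clock: 29.1
tool_pos: [0.5784, -0.1398, 0.2193]
eef_rot: [3.14, -0.009, -0.194]
ft_force: [0.2, -0.2, 0.4]
opening: 0.061
```

```bash
python3 p.py 0.609,-0.261,0.19,79; python3 p.py 0.609,-0.261,0.19,-101;  python3 snap.py c2 wrist side top; python3 con.py c2 wrist top | grep -v orange
```

```text
t 29.1 pos [ 0.5784 -0.1398  0.2193] rpy [179.92  -0.51 -11.12] F [ 0.2 -0.2  0.4] op 0.061 q [-0.35  0.29  1.44 -0.    1.39  1.41]
0.609,-0.261,0.19,79 -> tx 0.1327 ty 0.2825 tz 0.0749 wx 0.0026 wy -0.0018 wz -0.5007  rows>=10.5
t 29.1 pos [ 0.5784 -0.1398  0.2193] rpy [179.92  -0.51 -11.12] F [ 0.2 -0.2  0.4] op 0.061 q [-0.35  0.29  1.44 -0.    1.39  1.41]
0.609,-0.261,0.19,-101 -> tx 0.1327 ty 0.2825 tz 0.0749 wx -0.0018 wy -0.0026 wz 0.4993  rows>=10.5
wrist console ((0.6654092073440552, -0.2130502611398697), (0.24125410616397858, 0.1603766828775406), 78.86640167236328)
 top x [-0.07939473  0.0789549 ] y [-0.11985247  0.11793626]
 step x [-0.1647507  -0.09028393] y [0.00995484 0.09829064] z 0.04083158819497151 2773
 knob ((0.6103761792182922, -0.2627706229686737), (0.014631727710366249, 0.045246224850416183), 78.71402740478516) 1095
 key handle ((0.0, 0.0), (0.0, 0.0), 0.0) 0 nan
top console ((0.6531848907470703, -0.27399155497550964), (0.11303795874118805, 0.16087356209754944), 78.69943237304688)
 top x [-0.08064667  0.07884513] y [-0.11924061 -0.01121514]
 step x [-0.16474046 -0.08960259] y [0.0122327  0.09958051] z 0.039896959109209984 450
 knob ((0.6089773178100586, -0.2618084251880646), (0.01280094962567091, 0.044243380427360535), 79.34184265136719) 74
 key handle ((0.0, 0.0), (0.0, 0.0), 0.0) 0 nan
  return _methods._mean(a, axis=axis, dtype=dtype,
  ret = ret.dtype.type(ret / rcount)
```

View pics/c2_wrist.png

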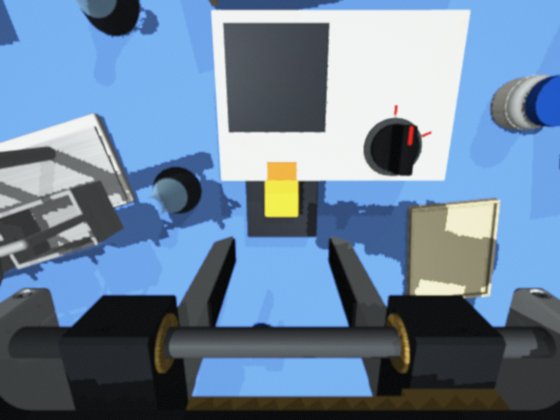

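The key handle at (282,198) sits against the console face and the knob is at (393,148). I'll verify the key's seating and the baskets numerically.

```bash
cat > keyin.py <<'E'
import sys; from bench import env; from h import *
n=sys.argv[1]
for cam in sys.argv[2:]:
    f=np.load(f'pics/{n}_{cam}.npz'); c=dict(env.calibration(cam)); c['extrinsics']=f['E']; W=cloud(f['d'],c).reshape(-1,3)
    hsv=cv2.cvtColor(cv2.imread(f'pics/{n}_{cam}.png'),cv2.COLOR_BGR2HSV).reshape(-1,3)
    a=np.radians(-11.1);u=np.array([np.cos(a),np.sin(a)]);w=np.array([-u[1],u[0]]); o=np.array([.666,-.212])
    L=np.c_[(W[:,:2]-o)@u,(W[:,:2]-o)@w]
    m=(hsv[:,0]>22)&(hsv[:,0]<38)&(hsv[:,1]>120)&(W[:,2]>.05)&(W[:,2]<.07)&(abs(L[:,1]-.055)<.06)&(L[:,0]>-.2)&(L[:,0]<-.05)
    if m.sum()>10: print(cam,'handle local',np.percentile(L[m],[1,99],axis=0),cv2.minAreaRect(L[m].astype(np.float32)),np.median(W[m,2]),m.sum())
E
python3 keyin.py c2 wrist top side; python3 hung.py c2_top; python3 hung.py c2_side
```

```text
wrist handle local [[-0.12940442  0.03515669]
 [-0.08627692  0.07342923]] ((-0.10805952548980713, 0.05423113703727722), (0.04384012147784233, 0.040001969784498215), 0.072026826441288) 0.06080180577133118 1192
top handle local [[-0.12943302  0.0363529 ]
 [-0.0877849   0.07512738]] ((-0.10820195823907852, 0.05590120702981949), (0.04248393699526787, 0.03970205783843994), 0.9485064744949341) 0.059712459878272894 188
side handle local [[-0.12915621  0.03561265]
 [-0.08361783  0.07389615]] ((-0.10668133944272995, 0.0547652393579483), (0.04764208197593689, 0.03931112959980965), 2.9683878421783447) 0.060934989768079095 83
1 tab - seat mm [2.2 4.5] (0.012827148661017418, 0.02569449506700039) 7.035562992095947 60 ztop 0.2664921598069328
2 tab - seat mm [-0.5  0.9] (0.013291187584400177, 0.02581402286887169) 3.6414430141448975 64 ztop 0.2676630303959385
3 tab - seat mm [0.5 0.1] (0.011402013711631298, 0.02734197862446308) 2.4265923500061035 64 ztop 0.266871911774741
4 tab - seat mm [1.1 1.8] (0.013156259432435036, 0.029583599418401718) 10.853814125061035 64 ztop 0.26592081296699843
1 tab - seat mm [0.6 5.5] (0.012855395674705505, 0.029491718858480453) 7.557677745819092 53 ztop 0.2652637132664587
2 tab - seat mm [-1.8  0.1] (0.013810434378683567, 0.02790854312479496) 7.622658729553223 63 ztop 0.26697478598287827
3 tab - seat mm [-0.8  1.1] (0.014144857414066792, 0.027377024292945862) 3.1584689617156982 70 ztop 0.26600616570499624
4 tab - seat mm [-0.5  1.8] (0.01295920554548502, 0.02502225711941719) 5.456471920013428 79 ztop 0.2661651848749968
```

View pics/c2_side.png

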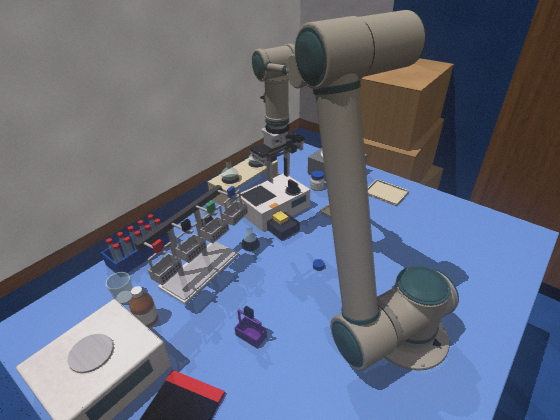

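The key's shoulder is within about 1 mm of the face, and all four baskets are seated. I'll take the knob with the half-turned grasp, because joint 6 then has plenty of range for the twist.

```bash
python3 p.py 0.6095,-0.262,0.2,74 
```

```text
t 29.25 pos [ 0.5752 -0.1386  0.2137] rpy [-1.7998e+02  1.3000e-01 -1.1130e+01] F [-1.1 -0.5 -0.4] op 0.0613 q [-0.35  0.3   1.45 -0.    1.39  1.41]
0.6095,-0.262,0.2,74 -> tx 0.1438 ty 0.2860 tz 0.0338 wx -0.0006 wy 0.0005 wz -0.4729  rows>=9.9
```

Request:
arm_command(
  motion=[
    {"wx":0,"wy":0,"wz":-0.5,"tx":0.133,"ty":0.285,"tz":0.04,"gripper":0},
    {"wx":0,"wy":0,"wz":-0.5,"tx":0.133,"ty":0.285,"tz":0.04,"gripper":0},
    {"wx":0,"wy":0,"wz":-0.5,"tx":0.133,"ty":0.285,"tz":0.04,"gripper":0},
    {"wx":0,"wy":0,"wz":-0.5,"tx":0.133,"ty":0.285,"tz":0.04,"gripper":0},
    {"wx":0,"wy":0,"wz":-0.5,"tx":0.133,"ty":0.285,"tz":0.04,"gripper":0},
    {"wx":0,"wy":0,"wz":-0.5,"tx":0.133,"ty":0.285,"tz":0.04,"gripper":0},
    {"wx":0,"wy":0,"wz":-0.5,"tx":0.133,"ty":0.285,"tz":0.04,"gripper":0},
    {"wx":0,"wy":0,"wz":-0.5,"tx":0.133,"ty":0.285,"tz":0.04,"gripper":0},
    {"wx":0,"wy":0,"wz":-0.5,"tx":0.133,"ty":0.285,"tz":0.04,"gripper":0},
    {"wx":0,"wy":0,"wz":-0.5,"tx":0.133,"ty":0.285,"tz":0.04,"gripper":0},
    {"wx":0,"wy":0,"wz":-0.5,"tx":0.133,"ty":0.285,"tz":0.04,"gripper":0},
    {"wx":0,"wy":0,"wz":-0.5,"tx":0.133,"ty":0.285,"tz":0.04,"gripper":0},
  ],
)

```text
clock: 30.45
tool_pos: [0.6052, -0.2605, 0.1965]
eef_rot: [-3.137, -0.001, 1.376]
ft_force: [-0.4, 1.3, 0.6]
opening: 0.047
```

```bash
python3 p.py 0.6095,-0.262,0.2,168.9 
```

```text
t 30.45 pos [ 0.6052 -0.2605  0.1965] rpy [-1.7976e+02 -8.0000e-02  7.8860e+01] F [-0.4  1.3  0.6] op 0.047 q [-0.51  0.41  1.32 -0.    1.41 -0.32]
0.6095,-0.262,0.2,168.9 -> tx -0.0016 ty 0.0113 tz -0.0089 wx -0.0007 wy -0.0014 wz -0.5002  rows>=10.5
```

Request:
arm_command(
  motion=[
    {"wx":0,"wy":0,"wz":-0.5,"tx":-0.002,"ty":0.011,"tz":-0.008,"gripper":0},
    {"wx":0,"wy":0,"wz":-0.5,"tx":-0.002,"ty":0.011,"tz":-0.008,"gripper":0},
    {"wx":0,"wy":0,"wz":-0.5,"tx":-0.002,"ty":0.011,"tz":-0.008,"gripper":0},
    {"wx":0,"wy":0,"wz":-0.5,"tx":-0.002,"ty":0.011,"tz":-0.008,"gripper":0},
    {"wx":0,"wy":0,"wz":-0.5,"tx":-0.002,"ty":0.011,"tz":-0.008,"gripper":0},
    {"wx":0,"wy":0,"wz":-0.5,"tx":-0.002,"ty":0.011,"tz":-0.008,"gripper":0},
    {"wx":0,"wy":0,"wz":-0.5,"tx":-0.002,"ty":0.011,"tz":-0.008,"gripper":0},
    {"wx":0,"wy":0,"wz":-0.5,"tx":-0.002,"ty":0.011,"tz":-0.008,"gripper":0},
    {"wx":0,"wy":0,"wz":-0.5,"tx":-0.002,"ty":0.011,"tz":-0.008,"gripper":0},
    {"wx":0,"wy":0,"wz":-0.5,"tx":-0.002,"ty":0.011,"tz":-0.008,"gripper":0},
    {"wx":0,"wy":0,"wz":-0.5,"tx":-0.002,"ty":0.011,"tz":-0.008,"gripper":0},
    {"wx":0,"wy":0,"wz":-0.5,"tx":-0.002,"ty":0.011,"tz":-0.008,"gripper":0},
    {"wx":0,"wy":0,"wz":-0.5,"tx":-0.002,"ty":0.011,"tz":-0.008,"gripper":0},
  ],
)

```text
clock: 31.75
tool_pos: [0.6099, -0.2625, 0.2012]
eef_rot: [3.141, -0.002, 2.945]
ft_force: [-0.4, 0.5, -0.3]
opening: 0.0468
```

```bash
python3 p.py 0.6095,-0.262,0.102,168.9; python3 snap.py c3 wrist top; python3 con.py c3 wrist top 2>/dev/null| grep -E "knob|wrist|top"
```

```text
t 31.75 pos [ 0.6099 -0.2625  0.2012] rpy [ 1.7997e+02 -1.0000e-01  1.6873e+02] F [-0.4  0.5 -0.3] op 0.0468 q [-0.51  0.41  1.3  -0.    1.42 -1.89]
0.6095,-0.262,0.102,168.9 -> tx 0.0009 ty 0.0008 tz 0.2480 wx 0.0002 wy -0.0005 wz -0.0009  rows>=2.0
wrist console ((0.6659950613975525, -0.2130340337753296), (0.24075981974601746, 0.16067007184028625), 78.93586730957031)
 top x [-0.0797406   0.07812499] y [-0.11947134  0.11769372]
 knob ((0.6096910834312439, -0.2636210322380066), (0.01365688256919384, 0.04545876011252403), 78.66385650634766) 788
top console ((0.6659572720527649, -0.21119144558906555), (0.23987650871276855, 0.16220518946647644), 79.1549072265625)
 top x [-0.08059808  0.07897446] y [-0.1172652   0.11972838]
 knob ((0.6096281409263611, -0.26120132207870483), (0.013655210845172405, 0.044430483132600784), 79.62810516357422) 67
```

View pics/c3_wrist.png

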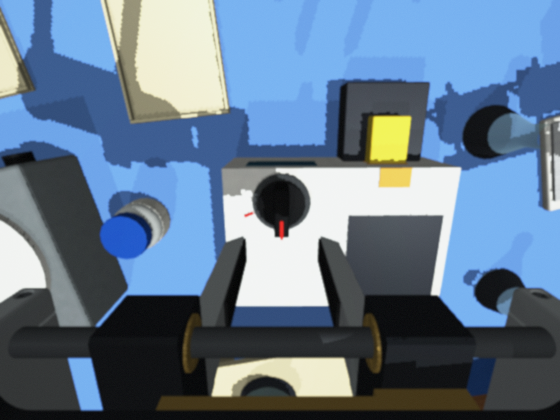

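The knob is centred at (281,203) under the jaws, its bar aligned. Going down and gripping.

Request:
arm_command(
  motion=[
    {"wx":0,"wy":0,"wz":0,"tx":0,"ty":0,"tz":0.1,"gripper":0},
    {"wx":0,"wy":0,"wz":0,"tx":0,"ty":0,"tz":0.18,"gripper":0},
    {"wx":0,"wy":0,"wz":0,"tx":0,"ty":0,"tz":0.23,"gripper":0},
    {"wx":0,"wy":0,"wz":0,"tx":0,"ty":0,"tz":0.246,"gripper":0},
    {"wx":0,"wy":0,"wz":0,"tx":0,"ty":0,"tz":0.246,"gripper":0},
    {"wx":0,"wy":0,"wz":0,"tx":0,"ty":0,"tz":0.246,"gripper":-1},
    {"wx":0,"wy":0,"wz":0,"tx":0,"ty":0,"tz":0.246,"gripper":-1},
    {"wx":0,"wy":0,"wz":0,"tx":0,"ty":0,"tz":0.246,"gripper":-1},
    {"wx":0,"wy":0,"wz":0,"tx":0,"ty":0,"tz":0.246,"gripper":-1},
    {"wx":0,"wy":0,"wz":0,"tx":0,"ty":0,"tz":0.246,"gripper":-1},
    {"wx":0,"wy":0,"wz":0,"tx":0,"ty":0,"tz":0.246,"gripper":-1},
  ],
)

```text
clock: 32.95
tool_pos: [0.6106, -0.2631, 0.1046]
eef_rot: [-3.141, 0.001, 2.947]
ft_force: [-1.5, -1.5, 3.0]
opening: 0.0139
```

```bash
python3 p.py 0.6095,-0.262,0.102,168.9; python3 snap.py c4 side top; python3 keyin.py c4 top side; python3 hung.py c4_top; python3 - <<'E'
from bench import env; import numpy as np; print(np.round(env.get_obs()['ft_torque'],3))
E
```

```text
t 32.95 pos [ 0.6106 -0.2631  0.1046] rpy [-1.7995e+02  6.0000e-02  1.6888e+02] F [-1.5 -1.5  3. ] op 0.0139 q [-0.51  0.47  1.45 -0.    1.22 -1.89]
0.6095,-0.262,0.102,168.9 -> tx 0.0032 ty 0.0022 tz 0.0064 wx -0.0003 wy 0.0003 wz -0.0001  rows>=0.1
top handle local [[-0.12974643  0.03687544]
 [-0.08195215  0.07510755]] ((-0.10550559312105179, 0.055966347455978394), (0.03899368271231651, 0.04926857724785805), 89.50786590576172) 0.05944895961332053 198
side handle local [[-0.12926081  0.03565875]
 [-0.08238695  0.07469577]] ((-0.10600591450929642, 0.05473653972148895), (0.03945974260568619, 0.04885406419634819), 87.68726348876953) 0.06093203316692142 83
1 tab - seat mm [1.6 4.2] (0.01254646759480238, 0.02616737224161625) 4.255782604217529 61 ztop 0.26757444909738726
2 tab - seat mm [-0.8  0.2] (0.012262774631381035, 0.025659264996647835) 6.148531913757324 66 ztop 0.26670644871957755
3 tab - seat mm [0.4 0.5] (0.011505589820444584, 0.027986321598291397) 7.820278644561768 65 ztop 0.2659585036237202
4 tab - seat mm [0.8 2. ] (0.012915482744574547, 0.026927316561341286) 7.960821151733398 67 ztop 0.2672375260308684
[-0.063  0.017  0.046]
```

Gripped at 13.9 mm. The key is home and the baskets are seated. Now I twist clockwise.

Request:
arm_command(
  motion=[
    {"wx":0,"wy":0,"wz":0.04,"tx":0,"ty":0,"tz":0,"gripper":-1},
    {"wx":0,"wy":0,"wz":0.08,"tx":0,"ty":0,"tz":0,"gripper":-1},
    {"wx":0,"wy":0,"wz":0.12,"tx":0,"ty":0,"tz":0,"gripper":-1},
    {"wx":0,"wy":0,"wz":0.16,"tx":0,"ty":0,"tz":0,"gripper":-1},
    {"wx":0,"wy":0,"wz":0.2,"tx":0,"ty":0,"tz":0,"gripper":-1},
    {"wx":0,"wy":0,"wz":0.24,"tx":0,"ty":0,"tz":0,"gripper":-1},
    {"wx":0,"wy":0,"wz":0.28,"tx":0,"ty":0,"tz":0,"gripper":-1},
    {"wx":0,"wy":0,"wz":0.32,"tx":0,"ty":0,"tz":0,"gripper":-1},
    {"wx":0,"wy":0,"wz":0.35,"tx":0,"ty":0,"tz":0,"gripper":-1},
    {"wx":0,"wy":0,"wz":0.375,"tx":0,"ty":0,"tz":0,"gripper":-1},
    {"wx":0,"wy":0,"wz":0.39,"tx":0,"ty":0,"tz":0,"gripper":-1},
    {"wx":0,"wy":0,"wz":0.39,"tx":0,"ty":0,"tz":0,"gripper":-1},
  ],
)

```text
clock: 34.25
tool_pos: [0.6102, -0.2635, 0.1046]
eef_rot: [-3.141, 0.002, 1.723]
ft_force: [-1.0, -2.4, 4.4]
opening: 0.014
```

```bash
python3 p.py; python3 - <<'E'
from bench import env; import numpy as np; print(np.round(env.get_obs()['ft_torque'],3))
E
python3 snap.py c5 wrist side
```

```text
t 34.25 pos [ 0.6102 -0.2635  0.1046] rpy [-1.7999e+02  1.0000e-01  9.8740e+01] F [-1.  -2.4  4.4] op 0.014 q [-0.51  0.47  1.45 -0.    1.22 -0.66]
[-0.314  0.19   0.379]
```

View pics/c5_wrist.png

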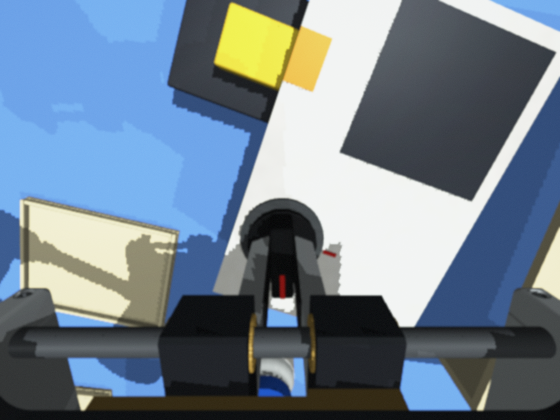

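The tool has turned 1.22 rad with the moment up to 0.38 N m, above the spring's 0.145, so the knob is on its stop. Its red pointer at (282,287) lies along the jaws. Holding.

Request:
arm_command(
  motion=[
    {"wx":0,"wy":0,"wz":0,"tx":0,"ty":0,"tz":0,"gripper":-1},
    {"wx":0,"wy":0,"wz":0,"tx":0,"ty":0,"tz":0,"gripper":-1},
    {"wx":0,"wy":0,"wz":0,"tx":0,"ty":0,"tz":0,"gripper":-1},
    {"wx":0,"wy":0,"wz":0,"tx":0,"ty":0,"tz":0,"gripper":-1},
    {"wx":0,"wy":0,"wz":0,"tx":0,"ty":0,"tz":0,"gripper":-1},
    {"wx":0,"wy":0,"wz":0,"tx":0,"ty":0,"tz":0,"gripper":-1},
    {"wx":0,"wy":0,"wz":0,"tx":0,"ty":0,"tz":0,"gripper":-1},
    {"wx":0,"wy":0,"wz":0,"tx":0,"ty":0,"tz":0,"gripper":-1},
    {"wx":0,"wy":0,"wz":0,"tx":0,"ty":0,"tz":0,"gripper":-1},
    {"wx":0,"wy":0,"wz":0,"tx":0,"ty":0,"tz":0,"gripper":-1},
    {"wx":0,"wy":0,"wz":0,"tx":0,"ty":0,"tz":0,"gripper":-1},
    {"wx":0,"wy":0,"wz":0,"tx":0,"ty":0,"tz":0,"gripper":-1},
    {"wx":0,"wy":0,"wz":0,"tx":0,"ty":0,"tz":0,"gripper":-1},
    {"wx":0,"wy":0,"wz":0,"tx":0,"ty":0,"tz":0,"gripper":-1},
    {"wx":0,"wy":0,"wz":0,"tx":0,"ty":0,"tz":0,"gripper":-1},
    {"wx":0,"wy":0,"wz":0,"tx":0,"ty":0,"tz":0,"gripper":-1},
    {"wx":0,"wy":0,"wz":0,"tx":0,"ty":0,"tz":0,"gripper":-1},
    {"wx":0,"wy":0,"wz":0,"tx":0,"ty":0,"tz":0,"gripper":-1},
    {"wx":0,"wy":0,"wz":0,"tx":0,"ty":0,"tz":0,"gripper":-1},
    {"wx":0,"wy":0,"wz":0,"tx":0,"ty":0,"tz":0,"gripper":-1},
  ],
)

```text
clock: 36.35
tool_pos: [0.6102, -0.2634, 0.1045]
eef_rot: [-3.141, 0.002, 1.724]
ft_force: [-3.4, -1.7, 5.6]
opening: 0.0141
```

```bash
python3 p.py; python3 - <<'E'
from bench import env; import numpy as np; print(np.round(env.get_obs()['ft_torque'],3))
E
python3 snap.py c6 top side; python3 keyin.py c6 side top; python3 hung.py c6_side; python3 hung.py c6_top
```

```text
t 36.35 pos [ 0.6102 -0.2634  0.1045] rpy [-1.7999e+02  1.0000e-01  9.8780e+01] F [-3.4 -1.7  5.6] op 0.0141 q [-0.51  0.47  1.45 -0.    1.22 -0.66]
[-0.411  0.263  0.365]
side handle local [[-0.12926859  0.03607149]
 [-0.08607183  0.07569876]] ((-0.10716212540864944, 0.05512148141860962), (0.04547152668237686, 0.04130604490637779), 3.5409862995147705) 0.06109812375381751 82
top handle local [[-0.1298555   0.03694598]
 [-0.08166318  0.0751198 ]] ((-0.10597356408834457, 0.055934838950634), (0.03898246958851814, 0.048983123153448105), 89.57034301757812) 0.05901152627068296 197
1 tab - seat mm [-0.1  4.4] (0.01359154749661684, 0.028505582362413406) 13.238265037536621 52 ztop 0.2654021588306874
2 tab - seat mm [-3.4  1.1] (0.015306363813579082, 0.026551207527518272) 6.373261451721191 62 ztop 0.26608049680587986
3 tab - seat mm [-0.7  0.3] (0.01296730525791645, 0.025392888113856316) 1.8034322261810303 69 ztop 0.2654759959311937
4 tab - seat mm [-0.9  1.7] (0.0265448447316885, 0.01291265431791544) 87.71019744873047 82 ztop 0.2658634775548124
1 tab - seat mm [1.7 4.5] (0.011960607953369617, 0.025898657739162445) 4.776516437530518 60 ztop 0.2666103665521951
2 tab - seat mm [-0.8  0.5] (0.012713642790913582, 0.025702882558107376) 5.284076690673828 64 ztop 0.267788111746849
3 tab - seat mm [0.5 0.7] (0.011107617057859898, 0.02638254314661026) 0.30069252848625183 63 ztop 0.2662061942271207
4 tab - seat mm [0.7 1.6] (0.013047884218394756, 0.026918835937976837) 6.680906295776367 67 ztop 0.2666846136932728
```

It was held for over 2 s and everything stayed in place. Letting go.

Request:
arm_command(
  motion=[
    {"wx":0,"wy":0,"wz":0,"tx":0,"ty":0,"tz":0,"gripper":0.9},
    {"wx":0,"wy":0,"wz":0,"tx":0,"ty":0,"tz":0,"gripper":0.9},
    {"wx":0,"wy":0,"wz":0,"tx":0,"ty":0,"tz":0,"gripper":0.9},
    {"wx":0,"wy":0,"wz":0,"tx":0,"ty":0,"tz":0,"gripper":0.9},
    {"wx":0,"wy":0,"wz":0,"tx":0,"ty":0,"tz":0,"gripper":0.9},
    {"wx":0,"wy":0,"wz":0,"tx":0,"ty":0,"tz":0,"gripper":0.9},
    {"wx":0,"wy":0,"wz":0,"tx":0,"ty":0,"tz":0,"gripper":0.9},
    {"wx":0,"wy":0,"wz":0,"tx":0,"ty":0,"tz":0,"gripper":0.9},
    {"wx":0,"wy":0,"wz":0,"tx":0,"ty":0,"tz":-0.1,"gripper":0.9},
    {"wx":0,"wy":0,"wz":0,"tx":0,"ty":0,"tz":-0.2,"gripper":0.9},
    {"wx":0,"wy":0,"wz":0,"tx":0,"ty":0,"tz":-0.27,"gripper":0.9},
    {"wx":0,"wy":0,"wz":0,"tx":0,"ty":0,"tz":-0.27,"gripper":0.9},
    {"wx":0,"wy":0,"wz":0,"tx":0,"ty":0,"tz":-0.27,"gripper":0.9},
  ],
)

```text
clock: 37.75
tool_pos: [0.6103, -0.2625, 0.212]
eef_rot: [3.141, 0.0, 1.722]
ft_force: [-0.4, 0.3, -0.8]
opening: 0.0893
```

```bash
python3 p.py 0.573,-0.138,0.21,-11.1; python3 snap.py c7 wrist top; python3 con.py c7 wrist top 2>/dev/null| grep -E "knob"; python3 keyin.py c7 top wrist
```

```text
t 37.75 pos [ 0.6103 -0.2625  0.212 ] rpy [1.7997e+02 2.0000e-02 9.8680e+01] F [-0.4  0.3 -0.8] op 0.0893 q [-0.51  0.41  1.29  0.    1.45 -0.66]
0.573,-0.138,0.21,-11.1 -> tx 0.3218 ty -0.0452 tz 0.0049 wx 0.0002 wy -0.0001 wz 0.6099  rows>=12.8
 knob ((0.6100468039512634, -0.26317086815834045), (0.014245052821934223, 0.04592088237404823), 79.47322845458984) 888
 knob ((0.6083903312683105, -0.2608413100242615), (0.01323268935084343, 0.04436303675174713), 77.85781860351562) 59
top handle local [[-0.12932617  0.03738367]
 [-0.08137079  0.07519456]] ((-0.105113685131073, 0.05594552308320999), (0.03903369978070259, 0.048913706094026566), 89.6537857055664) 0.059198669494081146 181
wrist handle local [[-0.12941298  0.03372211]
 [-0.08215514  0.07304781]] ((-0.1059127077460289, 0.05369199067354202), (0.0401906743645668, 0.04829760640859604), 89.99612426757812) 0.06078499417493777 1985
```

View pics/c7_wrist.png

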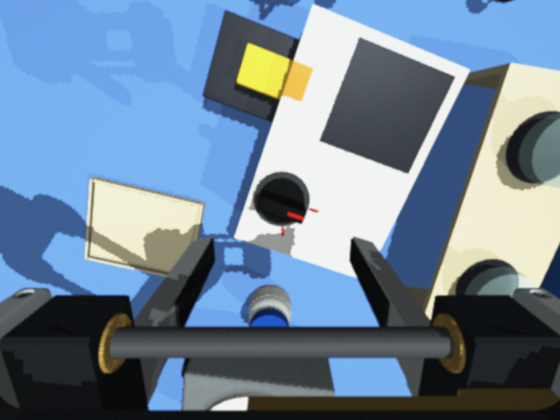

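The knob has sprung back to its rest angle, with the pointer at (297,215), and the key is still home. Going to take the key.

Request:
arm_command(
  motion=[
    {"wx":0,"wy":0,"wz":0.61,"tx":0.322,"ty":-0.045,"tz":0,"gripper":0.32},
    {"wx":0,"wy":0,"wz":0.61,"tx":0.322,"ty":-0.045,"tz":0,"gripper":0.32},
    {"wx":0,"wy":0,"wz":0.61,"tx":0.322,"ty":-0.045,"tz":0,"gripper":0.32},
    {"wx":0,"wy":0,"wz":0.61,"tx":0.322,"ty":-0.045,"tz":0,"gripper":0.32},
    {"wx":0,"wy":0,"wz":0.61,"tx":0.322,"ty":-0.045,"tz":0,"gripper":0.32},
    {"wx":0,"wy":0,"wz":0.61,"tx":0.322,"ty":-0.045,"tz":0,"gripper":0.32},
    {"wx":0,"wy":0,"wz":0.61,"tx":0.322,"ty":-0.045,"tz":0,"gripper":0.32},
    {"wx":0,"wy":0,"wz":0.61,"tx":0.322,"ty":-0.045,"tz":0,"gripper":0.32},
    {"wx":0,"wy":0,"wz":0.61,"tx":0.322,"ty":-0.045,"tz":0,"gripper":0.32},
    {"wx":0,"wy":0,"wz":0.61,"tx":0.322,"ty":-0.045,"tz":0,"gripper":0.32},
    {"wx":0,"wy":0,"wz":0.61,"tx":0.322,"ty":-0.045,"tz":0,"gripper":0.32},
    {"wx":0,"wy":0,"wz":0.61,"tx":0.322,"ty":-0.045,"tz":0,"gripper":0.32},
    {"wx":0,"wy":0,"wz":0.61,"tx":0.322,"ty":-0.045,"tz":0,"gripper":0.32},
    {"wx":0,"wy":0,"wz":0.61,"tx":0.322,"ty":-0.045,"tz":0,"gripper":0.32},
    {"wx":0,"wy":0,"wz":0.61,"tx":0.322,"ty":-0.045,"tz":0,"gripper":0.32},
  ],
)

```text
clock: 39.35
tool_pos: [0.5724, -0.1378, 0.2104]
eef_rot: [-3.141, 0.003, -0.192]
ft_force: [-0.2, -0.9, -1.2]
opening: 0.0618
```

```bash
python3 p.py 0.573,-0.138,0.047,-11.1; python3 snap.py c8 wrist;  python3 keyin.py c8 wrist
```

```text
t 39.35 pos [ 0.5724 -0.1378  0.2104] rpy [-1.7998e+02  1.5000e-01 -1.0980e+01] F [-0.2 -0.9 -1.2] op 0.0618 q [-0.35  0.3   1.46 -0.    1.38  1.41]
0.573,-0.138,0.047,-11.1 -> tx 0.0026 ty 0.0004 tz 0.4086 wx -0.0001 wy 0.0008 wz 0.0006  rows>=3.3
wrist handle local [[-0.12970205  0.03460361]
 [-0.08562362  0.07373297]] ((-0.10767471790313721, 0.054168444126844406), (0.04473576694726944, 0.03976145014166832), 0.1942746341228485) 0.060793122285132034 1308
```

View pics/c8_wrist.png

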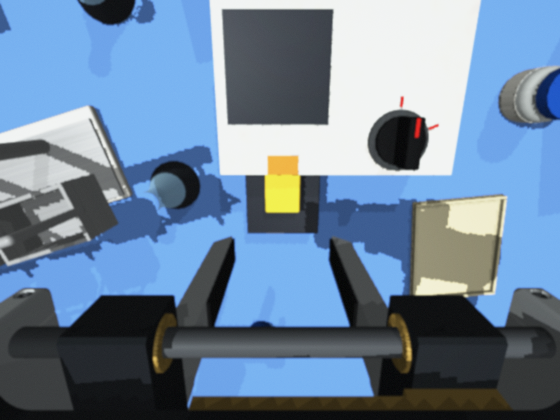

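Key handle at (282,195), knob pointer at rest at (418,125). I'll go down, grip, and draw the key straight out.

Request:
arm_command(
  motion=[
    {"wx":0,"wy":0,"wz":0,"tx":0.002,"ty":0,"tz":0.12,"gripper":0.32},
    {"wx":0,"wy":0,"wz":0,"tx":0.002,"ty":0,"tz":0.24,"gripper":0.32},
    {"wx":0,"wy":0,"wz":0,"tx":0.002,"ty":0,"tz":0.34,"gripper":0.32},
    {"wx":0,"wy":0,"wz":0,"tx":0.002,"ty":0,"tz":0.39,"gripper":0.32},
    {"wx":0,"wy":0,"wz":0,"tx":0.002,"ty":0,"tz":0.406,"gripper":0.32},
    {"wx":0,"wy":0,"wz":0,"tx":0.002,"ty":0,"tz":0.406,"gripper":0.32},
    {"wx":0,"wy":0,"wz":0,"tx":0.002,"ty":0,"tz":0.406,"gripper":-0.3},
    {"wx":0,"wy":0,"wz":0,"tx":0.002,"ty":0,"tz":0.406,"gripper":-1},
    {"wx":0,"wy":0,"wz":0,"tx":0.002,"ty":0,"tz":0.406,"gripper":-1},
    {"wx":0,"wy":0,"wz":0,"tx":0.002,"ty":0,"tz":0.406,"gripper":-1},
    {"wx":0,"wy":0,"wz":0,"tx":0.002,"ty":0,"tz":0.406,"gripper":-1},
  ],
)

```text
clock: 40.5
tool_pos: [0.5748, -0.1386, 0.0508]
eef_rot: [3.141, -0.003, -0.194]
ft_force: [-0.3, 0.5, 5.7]
opening: 0.0395
```

```bash
python3 p.py 0.5196,-0.1272,0.048,-11.1
```

```text
t 40.5 pos [ 0.5748 -0.1386  0.0508] rpy [ 1.7997e+02 -1.5000e-01 -1.1120e+01] F [-0.3  0.5  5.7] op 0.0395 q [-0.35  0.42  1.7  -0.    1.02  1.41]
0.5196,-0.1272,0.048,-11.1 -> tx -0.1409 ty -0.0013 tz 0.0067 wx 0.0002 wy -0.0008 wz -0.0001  rows>=1.1
```

Request:
arm_command(
  motion=[
    {"wx":0,"wy":0,"wz":0,"tx":-0.03,"ty":0,"tz":0,"gripper":-1},
    {"wx":0,"wy":0,"wz":0,"tx":-0.06,"ty":0,"tz":0,"gripper":-1},
    {"wx":0,"wy":0,"wz":0,"tx":-0.09,"ty":0,"tz":0,"gripper":-1},
    {"wx":0,"wy":0,"wz":0,"tx":-0.12,"ty":0,"tz":0,"gripper":-1},
    {"wx":0,"wy":0,"wz":0,"tx":-0.15,"ty":0,"tz":0,"gripper":-1},
    {"wx":0,"wy":0,"wz":0,"tx":-0.17,"ty":0,"tz":-0.003,"gripper":-1},
    {"wx":0,"wy":0,"wz":0,"tx":-0.18,"ty":0,"tz":-0.06,"gripper":-1},
    {"wx":0,"wy":0,"wz":0,"tx":-0.19,"ty":0,"tz":-0.15,"gripper":-1},
    {"wx":0,"wy":0,"wz":0,"tx":-0.19,"ty":0,"tz":-0.2,"gripper":-1},
    {"wx":0,"wy":0,"wz":0,"tx":-0.19,"ty":0,"tz":-0.2,"gripper":-1},
  ],
)

```text
clock: 41.5
tool_pos: [0.4996, -0.1238, 0.1313]
eef_rot: [3.141, -0.003, -0.194]
ft_force: [-0.1, 0.5, -1.0]
opening: 0.0395
```

```bash
python3 p.py; python3 snap.py c9 wrist top side; python3 - <<'E'
from bench import env
from h import *
d=np.load('pics/top0.npy'); c=env.calibration('top'); 
for n in ('top','wrist'):
    f=np.load(f'pics/c9_{n}.npz'); c=dict(env.calibration(n)); c['extrinsics']=f['E']; W=cloud(f['d'],c).reshape(-1,3)
    hsv=cv2.cvtColor(cv2.imread(f'pics/c9_{n}.png'),cv2.COLOR_BGR2HSV).reshape(-1,3)
    m=(W[:,2]<.02)&(W[:,2]>-.005)&(W[:,0]>.3)&(W[:,0]<.53)&(W[:,1]>-.46)&(W[:,1]<-.26)&(((hsv[:,0]>15)&(hsv[:,0]<40))|(hsv[:,1]<40))
    print(n,cv2.minAreaRect(W[m][:,:2].astype(np.float32)),m.sum(),np.percentile(W[m,2],[5,50,95]))
E
```

```text
t 41.5 pos [ 0.4996 -0.1238  0.1313] rpy [ 1.7996e+02 -1.7000e-01 -1.1120e+01] F [-0.1  0.5 -1. ] op 0.0395 q [-0.38  0.24  1.75 -0.    1.15  1.39]
top ((0.43049219250679016, -0.3599185347557068), (0.12373704463243484, 0.1496371179819107), 84.59638977050781) 1896 [-0.00092117  0.00399898  0.01179774]
wrist ((0.4280034601688385, -0.3645177483558655), (0.13239680230617523, 0.1546386480331421), 84.57427978515625) 14473 [0.00393966 0.00519797 0.01266753]
```

View pics/c9_wrist.png

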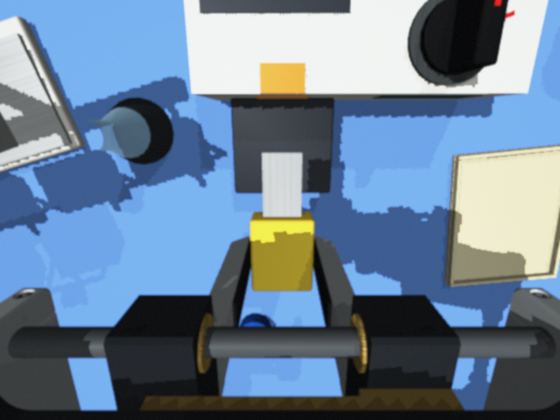

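View pics/c9_top.png

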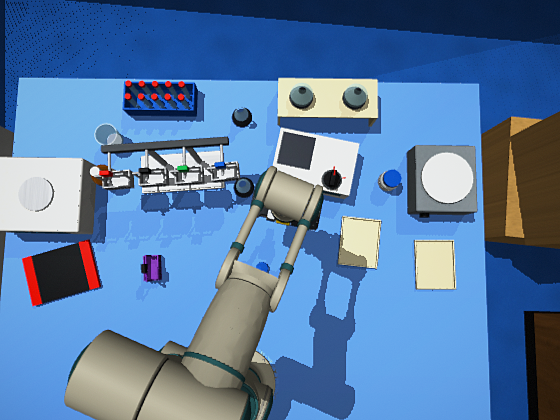

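The key is out, with the blade at (282,185) and the handle at (282,253). The nearest tray is centred at (0.430, −0.361) with yaw −5.4°, and its size matches 150×120 mm. Carrying the key over it.

```bash
python3 p.py 0.41,-0.359,0.1,-5.4  0.41,-0.359,0.016,-5.4
```

```text
t 41.65 pos [ 0.4976 -0.1229  0.1278] rpy [-179.97    0.21  -11.12] F [-0.1  0.7 -1.4] op 0.0394 q [-0.38  0.24  1.76 -0.    1.15  1.39]
0.41,-0.359,0.1,-5.4 -> tx -0.1007 ty 0.6213 tz 0.0696 wx -0.0002 wy 0.0012 wz -0.0318  rows>=5.1
0.41,-0.359,0.016,-5.4 -> tx -0.0999 ty 0.6214 tz 0.2796 wx -0.0002 wy 0.0012 wz -0.0318  rows>=1.7
```

Request:
arm_command(
  motion=[
    {"wx":0,"wy":0,"wz":-0.032,"tx":-0.1,"ty":0.1,"tz":0.03,"gripper":-1},
    {"wx":0,"wy":0,"wz":-0.032,"tx":-0.1,"ty":0.21,"tz":0.05,"gripper":-1},
    {"wx":0,"wy":0,"wz":-0.032,"tx":-0.1,"ty":0.32,"tz":0.07,"gripper":-1},
    {"wx":0,"wy":0,"wz":-0.032,"tx":-0.1,"ty":0.43,"tz":0.07,"gripper":-1},
    {"wx":0,"wy":0,"wz":-0.032,"tx":-0.1,"ty":0.54,"tz":0.07,"gripper":-1},
    {"wx":0,"wy":0,"wz":-0.032,"tx":-0.1,"ty":0.62,"tz":0.07,"gripper":-1},
    {"wx":0,"wy":0,"wz":-0.032,"tx":-0.1,"ty":0.621,"tz":0.07,"gripper":-1},
    {"wx":0,"wy":0,"wz":-0.032,"tx":-0.1,"ty":0.621,"tz":0.07,"gripper":-1},
    {"wx":0,"wy":0,"wz":-0.032,"tx":-0.1,"ty":0.621,"tz":0.07,"gripper":-1},
  ],
)

```text
clock: 42.55
tool_pos: [0.4114, -0.3576, 0.1001]
eef_rot: [-3.139, 0.002, -0.093]
ft_force: [1.0, 0.2, -1.0]
opening: 0.0395
```

```bash
python3 p.py 0.41,-0.359,0.016,-5.4; python3 snap.py d1 wrist
```

```text
t 42.55 pos [ 0.4114 -0.3576  0.1001] rpy [-1.7984e+02  1.4000e-01 -5.3400e+00] F [ 1.   0.2 -1. ] op 0.0395 q [-0.84  0.31  1.73  0.    1.1   0.82]
0.41,-0.359,0.016,-5.4 -> tx -0.0027 ty 0.0044 tz 0.2104 wx -0.0009 wy 0.0008 wz 0.0003  rows>=1.7
```

View pics/d1_wrist.png

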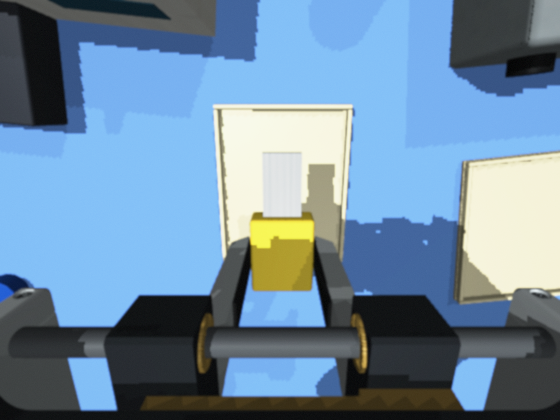

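The key is centred over the tray, whose walls show at x≈217 and x≈350. Lowering.

Request:
arm_command(
  motion=[
    {"wx":0,"wy":0,"wz":0,"tx":0,"ty":0.003,"tz":0.08,"gripper":-1},
    {"wx":0,"wy":0,"wz":0,"tx":0,"ty":0.003,"tz":0.15,"gripper":-1},
    {"wx":0,"wy":0,"wz":0,"tx":0,"ty":0.003,"tz":0.19,"gripper":-1},
    {"wx":0,"wy":0,"wz":0,"tx":0,"ty":0.003,"tz":0.205,"gripper":-1},
    {"wx":0,"wy":0,"wz":0,"tx":0,"ty":0.003,"tz":0.21,"gripper":-1},
    {"wx":0,"wy":0,"wz":0,"tx":0,"ty":0.003,"tz":0.21,"gripper":-1},
  ],
)

```text
clock: 43.2
tool_pos: [0.4126, -0.3606, 0.018]
eef_rot: [3.141, -0.001, -0.093]
ft_force: [-0.8, -0.4, -0.9]
opening: 0.0395
```

Request:
arm_command(
  motion=[
    {"wx":0,"wy":0,"wz":0,"tx":0,"ty":0,"tz":0.004,"gripper":-1},
    {"wx":0,"wy":0,"wz":0,"tx":0,"ty":0,"tz":0.006,"gripper":-1},
    {"wx":0,"wy":0,"wz":0,"tx":0,"ty":0,"tz":0.006,"gripper":-1},
  ],
)

```text
clock: 43.5
tool_pos: [0.4122, -0.361, 0.0155]
eef_rot: [3.141, -0.001, -0.094]
ft_force: [0.3, 0.4, -1.2]
opening: 0.0397
```

Request:
arm_command(
  motion=[
    {"wx":0,"wy":0,"wz":0,"tx":0,"ty":0,"tz":0.003,"gripper":-1},
    {"wx":0,"wy":0,"wz":0,"tx":0,"ty":0,"tz":0.003,"gripper":-0.1},
    {"wx":0,"wy":0,"wz":0,"tx":0,"ty":0,"tz":0.003,"gripper":0.1},
    {"wx":0,"wy":0,"wz":0,"tx":0,"ty":0,"tz":0.003,"gripper":0.2},
    {"wx":0,"wy":0,"wz":0,"tx":0,"ty":0,"tz":0.003,"gripper":0.2},
    {"wx":0,"wy":0,"wz":0,"tx":0,"ty":0,"tz":0.003,"gripper":0.2},
    {"wx":0,"wy":0,"wz":0,"tx":0,"ty":0,"tz":-0.06,"gripper":0.2},
    {"wx":0,"wy":0,"wz":0,"tx":0,"ty":0,"tz":-0.16,"gripper":0.2},
    {"wx":0,"wy":0,"wz":0,"tx":0,"ty":0,"tz":-0.28,"gripper":0.2},
    {"wx":0,"wy":0,"wz":0,"tx":0,"ty":0,"tz":-0.4,"gripper":0.2},
    {"wx":0,"wy":0,"wz":0,"tx":-0.2,"ty":0,"tz":-0.5,"gripper":0.2},
    {"wx":0,"wy":0,"wz":0,"tx":-0.3,"ty":0,"tz":-0.5,"gripper":0.2},
    {"wx":0,"wy":0,"wz":0,"tx":-0.3,"ty":0,"tz":-0.5,"gripper":0.2},
    {"wx":0,"wy":0,"wz":0,"tx":-0.3,"ty":0,"tz":-0.5,"gripper":0.2},
  ],
)

```text
clock: 44.9
tool_pos: [0.2901, -0.3492, 0.2164]
eef_rot: [3.14, -0.0, -0.096]
ft_force: [-0.3, 0.2, -1.1]
opening: 0.0565
```

```bash
python3 p.py; python3 snap.py d2 wrist top side; python3 con.py d2 top 2>/dev/null | grep knob; python3 hung.py d2_top; python3 hung.py d2_side; python3 - <<'E'
from bench import env
from h import *
a=np.radians(-5.4);u=np.array([np.cos(a),np.sin(a)]);w=np.array([-u[1],u[0]]);o=np.array([.430,-.361])
for n in ('top','wrist','side'):
    f=np.load(f'pics/d2_{n}.npz'); c=dict(env.calibration(n)); c['extrinsics']=f['E']; W=cloud(f['d'],c).reshape(-1,3)
    hsv=cv2.cvtColor(cv2.imread(f'pics/d2_{n}.png'),cv2.COLOR_BGR2HSV).reshape(-1,3)
    L=np.c_[(W[:,:2]-o)@u,(W[:,:2]-o)@w]
    m=(abs(L[:,0])<.07)&(abs(L[:,1])<.052)&(W[:,2]>.019)&(W[:,2]<.05)
    if m.sum()>20: print(n,cv2.minAreaRect(L[m].astype(np.float32)),m.sum(),'z',np.percentile(W[m,2],[5,50,95]))
    # plane tilt of handle top
    if m.sum()>50: A=np.c_[L[m],np.ones(m.sum())]; print('  tilt',np.linalg.lstsq(A,W[m,2],rcond=None)[0])
E
```

```text
t 44.9 pos [ 0.2901 -0.3492  0.2164] rpy [ 1.7989e+02 -1.0000e-02 -5.5300e+00] F [-0.3  0.2 -1.1] op 0.0565 q [-1.03  0.08  1.72 -0.    1.33  0.64]
 knob ((0.609677255153656, -0.2613488435745239), (0.013556307181715965, 0.045583128929138184), 79.26268768310547) 84
1 tab - seat mm [1.9 4.4] (0.012284437194466591, 0.02602813020348549) 3.899718761444092 61 ztop 0.2656146076253114
2 tab - seat mm [-0.7  0.7] (0.01314275898039341, 0.02565840631723404) 4.720787048339844 64 ztop 0.26739548361337345
3 tab - seat mm [0.2 0.4] (0.011864857748150826, 0.02644078992307186) 0.5606366395950317 62 ztop 0.26661321711142505
4 tab - seat mm [0.5 2.3] (0.012527541257441044, 0.027463873848319054) 10.063909530639648 65 ztop 0.26682671924627216
1 tab - seat mm [1.5 4.5] (0.015260370448231697, 0.02799393981695175) 13.49111270904541 51 ztop 0.2657868339784865
2 tab - seat mm [-2.3  0.6] (0.013677543960511684, 0.02719537727534771) 3.6688268184661865 64 ztop 0.2671657439268545
3 tab - seat mm [-1.5 -0.1] (0.026649530977010727, 0.013221101835370064) 86.77355194091797 70 ztop 0.2658470699184767
4 tab - seat mm [-0.5  1.8] (0.013095245696604252, 0.026056667789816856) 8.914260864257812 82 ztop 0.26619730516471346
top ((-3.349035978317261e-05, -0.0008207112550735474), (0.04079659655690193, 0.08883534371852875), 88.7249526977539) 223 z [0.01950637 0.02335968 0.02769933]
  tilt [-0.03376882  0.02769135  0.02278076]
wrist ((-0.0057191066443920135, -0.0016486439853906631), (0.07786711305379868, 0.03944605216383934), 0.8421419858932495) 1578 z [0.02319769 0.02478893 0.02620157]
  tilt [1.28015720e-05 3.11070231e-03 2.47451125e-02]
```

View pics/d2_wrist.png

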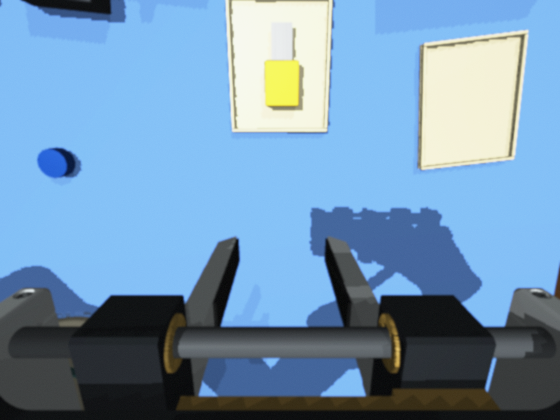

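View pics/d2_top.png

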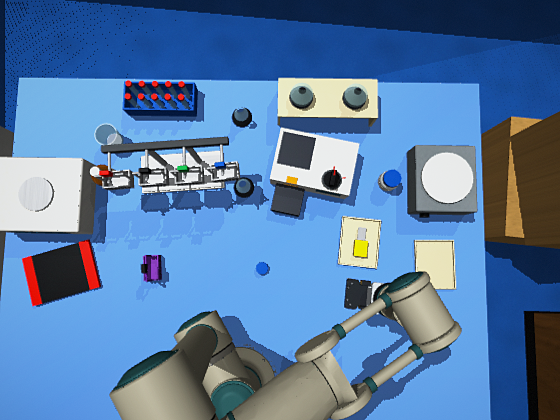

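View pics/d2_side.png

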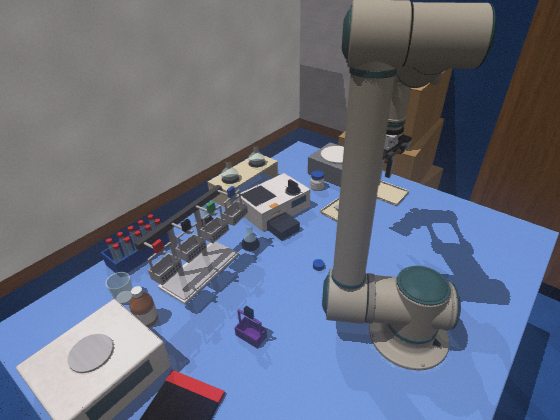

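The key lies flat in the near tray at (361,245), with its top at 24 mm and no tilt in the wrist depth. The knob is at rest, all four baskets are on their hooks and the bottles have not moved. The arm is clear, so I'm handing in.

```bash
python3 - <<'E'
from bench import env
print(env.finish_job()); print(env.get_obs()['clock'])
E
```

```text
the job is handed in; nothing more can be done
None
the job is handed in; nothing more can be done
```

The job is done and handed in at about 45 s of the 210 s allowed; no verdict came back. I hung all four baskets: blue on hook 1, green on 2, black on 3 and red on 4. I then pushed the key home and twisted the knob to its stop, holding it there for a little over 2 s. Once the knob had sprung back, I drew the key out and laid it in the nearer cream tray.

**Last checks:**
- **Baskets:** each grip tab is within about 5 mm of its hook's seat in the top and side views.
- **Knob:** it is back at its starting angle to within about 1°. While held, it had turned 1.22 rad with a moment of about 0.37 N m, above the spring's 0.145.
- **Key:** it was within about 1 mm of fully home before and after the twist. It now lies centred in the tray with its top 24 mm above the bench and no tilt in the wrist view. The top camera's fit showed about 0.04 rad of tilt, which is within limits and likely depth noise.
- **Bystanders:** the flask, amber bottle and jar look unmoved in the pictures. I did not measure their positions again.

The first arm command was refused because it left out some fields, and nothing moved. Lowering green onto its hook pressed at up to 12.8 N before I eased off. I saw no sign of the key being knocked aside.

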